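Balance a bottle shuttle under the code reader

ROBOT

A 6-joint arm with a two-finger parallel gripper is mounted at the origin on the work surface. World frame = base frame: x ahead of the robot, y to its left, z up, the work surface at z = 0. Lengths are in m, angles in rad, forces in N, time in s.
With the tool pointing down it reaches from about 0.35 to 0.925 m from the base axis. Payload 6.4 kg.
Tool frame: the origin (TCP) lies midway between the tips of the shut fingers; the grasp point (between the pads) lies 19 mm behind it; z points along the fingers, y is the line along which they close (so a half turn about z gives the same grasp; the last joint's range is limited). The gripper opens to 94 mm and grips with 3 to 60 N. Pads are 16 mm wide; open, the fingers measure 119 mm over their backs; the gripper's body (75 mm by 177 mm) begins 78 mm behind the grasp point.
Start: joints at [-1.32, 0.245, 1.558, -0, 1.339, -0.174], TCP at [0.268, -0.592, 0.176] pointing down, gripper open.
Joint ranges: [-3.13, 3.13], [-1.02, 2.26], [0.13, 2.54], [-0.95, 4.09], [0.21, 2.88], [-2.74, 2.74]. Speed limits (rad/s): [2.57, 2.57, 3.14, 3.14, 3.14, 3.14].

INTERFACE

Orientations are given as a rotation vector (axis times angle).
In Python, from bench import get_state, read_camera, camera_params, sign_off gives the robot as it stands.
- The arm moves only by the shell command python3 -m creep 'ROWS'. ROWS is JSON, a list of rows, each an object of numbers: "tx", "ty", "tz": the shift along the tool's x, y, z in cm; "rx", "ry", "rz": the turn, a rotation vector about the tool's x, y, z in degrees; "claw": the closure, from -1 (fully open) to 1 (shut). In form: [{"tx": .., "ty": .., "tz": .., "rx": .., "ry": .., "rz": .., "claw": ..}, ...]. A call has 1 to 5 rows; each row is the pose to reach, as a shift and turn from the pose commanded when the call began, along the tool's axes at that moment; what a row does not reach only later rows make up. A row lasts 1/12 s, in which the tool goes at most 41.7 mm and 7.16 degrees, less where a joint would pass 70% of its speed; a pose out of reach is approached as far as the arm can. A call with a gripper value outside its range is refused whole. The fingers move at their own pace and stop on an object; the grip force is fixed at half the most. Time passes only in rows, so rows that repeat a pose let the fingers close. It gives the time, the measured TCP pose, the force, the opening and the grip force at its end, in the units of the state.
- get_state(): the state, without advancing time (a new reading comes with each control period).
- read_camera(name): name is "scene" or "top" or "wrist"; returns (picture, depth): 400x640x3 uint8, red, green, blue; 400x640 float32, m along the optical axis (not along the pixel's ray), 0 where there is no reading.
- camera_params(name): a dict with "fx", "fy", "cx", "cy" (pixels), "extrinsics" (4x4, takes a point from world to camera coordinates); the wrist camera has in their place "hand_eye" (4x4, takes a point from camera to tool coordinates, whose origin is the TCP and whose axes are the flange's). Camera axes: x right, y down, z forward; pixel columns grow to the right and rows downward; lengths in m; the calibration is good to about 2 mm. A picture is of the moment at which its call begins: read the wrist's pose just before it. camera_params takes no time and is no camera call.
- sign_off(): hands the job in; it is judged then, once.
The state is a dict: "t": time; "joint_positions": joint angles; "qvel": joint speeds; "joint_torque": joint torques, N m; "position": TCP position; "orientation": TCP orientation; "contact_force": force on the tool from outside, world axes, zero at the start; "torque": the same for the moment, N m; "width": finger opening in m; "grip_force": force on a finger pad.
Only numpy, scipy, OpenCV 4.12 (cv2) and the standard library are available. Lean on these libraries where they do the work, as an engineer would, in place of code of your own. Each camera call takes 0.05 s, during which the arm holds its last target. There are 200 camera calls.

TASK

Lift the reading tray by its handle, hold it about 15 cm above the reader's round mark and tilt it so that the free-running shuttle with the bottle glides to the middle of the tray and stays there, steady, for at least 5 seconds while the code is read. Then let the shuttle glide gently back to the low end stop, set the tray down flat in the middle of the loading mat, lined up with it, and let go. The bottle must stay in its cradle, level along its own length and untouched, the shuttle must never knock hard against an end stop or be touched, and the other things on the bench are to be left alone.

Things in the scene. Friction and masses are not known exactly. Their poses are not given: they have to be found in the camera images.
- tray: Grey wedge-shaped tray, 0.25 kg, 130 mm (x) by 212 mm (y). Origin: centre of its flat underside; z up, x away from the handle, y along its length. When it stands its white deck slopes, rising 0.06 rad towards +y, so the shuttle rests at the low -y end. The deck is level when the tray is turned -0.06 rad about its x (+y end down). Mass centre about 20 mm towards the handle
- tray_mid (a point): Middle of the tray's deck surface (on a grey stripe across it), at tray x = 0, y = 0, 20 mm above the underside; axes as the tray's. Stops 24 mm high and 8 mm thick stand on the deck at both y ends, low rails along both x sides. The shuttle must meet the stops at less than 0.1 m/s; let go in the middle of the standing tray it hits the low stop at over 0.3 m/s, far too fast
- tray_handle (a point): Grip point on the tray's black upright handle post, at tray x = -85 mm, y = 0, 75 mm above the underside. The post is 24 mm thick along y (the way to grip it) and 30 mm along x; its top is 95 mm, its foot 10 mm above the underside. Grip firmly, with 40 N or more
- shuttle: Black V cradle 112 mm (tray x) by 44 mm (tray y), 33 mm high, 0.06 kg, with next to no friction on rods arched up (radius 2.5 m), so it runs away from the middle either way. Origin: on the deck below the bottle's axis, axes as the tray's; tray y = s: -75 mm at the low stop (start), 0 middle, +75 high stop. Acceleration = 9.8 m/s2 x (s / 2.5 m - deck slope), slope in rad, + when +y is up
- bottle: Amber culture bottle with paper label and metal cap lying loose in the cradle, along tray x, and moving with it. Radius 20 mm, 102 mm long, 0.12 kg (-30 to +40 %). Origin on its axis at mid-length, 30 mm above the deck; x along its axis
- reader: Code reader, fixed. Origin: centre of its round ring mark (90 mm across, on a flat white 130 mm square), on the bench; x from the mark to the post. A black head on a post stands 210 mm beyond the mark; the head is 250 to 330 mm above the bench and comes to 150 mm from the mark (seen from above)
- mat: Loading mat, fixed: grey, 180 mm (x) by 240 mm (y), 4 mm thick. Origin: centre of its underside, on the bench; the tray is to stand with its centre over this and its x and y along the mat's x and y, handle towards the robot
- spare_bottle: Bystander: a culture bottle standing upright, 40 mm across, 100 mm tall; origin at its underside. Not to be disturbed
- tape: Bystander: roll of label tape lying flat, 80 mm across, 20 mm high; origin at the centre of its underside. Not to be disturbed
- timer: Bystander: white square bench timer lying flat, 50 x 50 x 18 mm; origin at the centre of its underside. Not to be disturbed
Things that resemble listed ones, but are neither listed nor needed, are in the scene too. Leave any blue, turquoise or yellow look-alike of the bottle alone.

How it is judged:
By the outcome, as a careful person would: the job done as asked, in the order asked, and still so for the second after the job is handed in, with the robot touching nothing.
It also fails if it takes over 72 s, if anything falls off the work surface, if the arm or the gripper's body presses on something with over 40 N, if the wrist force passes 120 N, or if a joint passes its speed limit or range.

## Working session

There is one attempt and no reset: what is moved stays moved. The work goes in short steps, Python scripts to look and compute and a shell command to move; the robot and the scene stay as the last step left them, time stands still between calls to the robot, and variables do not carry over. Pictures are saved under pics/ and viewed, at most 10 in all, crops included, and the job is handed in when it is done.

```bash
mkdir -p pics; ls; python3 - <<'E'
from bench import *
import cv2,numpy as np
s=get_state();print(s)
for n in ["scene","top"]:
    im,d=read_camera(n);p=camera_params(n);print(n,p)
    cv2.imwrite(f"pics/{n}0.png",im[:,:,::-1]);np.savez(f"{n}0.npz",im=im,d=d)
print(camera_params("wrist"))
E
```

```text
pics
{'t': 0.0, 'joint_positions': array([-1.32011775e+00,  2.45812698e-01,  1.55901660e+00,  1.42488068e-05,
        1.33870088e+00, -1.74115829e-01]), 'qvel': array([ 3.74982378e-04,  1.68867124e-04,  5.54756448e-04, -7.49465969e-04,
       -2.50467382e-05,  2.08030485e-04]), 'joint_torque': array([-2.05687560e-03, -4.15834880e+01, -3.14606774e+01,  6.83314819e-02,
        3.32346582e-02, -1.45760123e-04]), 'position': array([ 0.26771948, -0.59157709,  0.17454492]), 'orientation': array([-3.06910396e+00, -6.61846485e-01,  9.46601132e-05]), 'contact_force': array([ 0.80659539,  0.20199742, -0.04337991]), 'torque': array([0.00139004, 0.03097937, 0.00133527]), 'grip_force': 0.0, 'width': 0.09366975263219547}
scene {'fx': 417.3578903266481, 'fy': 417.3578903266481, 'cx': 319.8900675358553, 'cy': 198.23106033890474, 'extrinsics': array([[-0.83808945,  0.54545747, -0.00906748,  0.51349197],
       [ 0.36209467,  0.54376873, -0.75710172, -0.08573334],
       [-0.40803618, -0.63780225, -0.65323408,  1.49919206],
       [ 0.        ,  0.        ,  0.        ,  1.        ]])}
top {'fx': 488.00600726351, 'fy': 488.00600726351, 'cx': 316.1217060809785, 'cy': 202.2043602090995, 'extrinsics': array([[ 0.02291509, -0.99967722, -0.01097032, -0.12650853],
       [-0.98633352, -0.02081564, -0.16344078,  0.58224354],
       [ 0.16315967,  0.01456566, -0.98649215,  1.28529143],
       [ 0.        ,  0.        ,  0.        ,  1.        ]])}
{'fx': 278.91619515806724, 'fy': 278.91619515806724, 'cx': 319.5212217172152, 'cy': 195.57264285577506, 'hand_eye': array([[-9.04692771e-06, -9.67530348e-01, -2.52754872e-01,
         7.19583819e-02],
       [ 9.99999938e-01,  8.05460975e-05, -3.44118870e-04,
         2.71820503e-04],
       [ 3.53303869e-04, -2.52754859e-01,  9.67530287e-01,
        -2.07949527e-01],
       [ 0.00000000e+00,  0.00000000e+00,  0.00000000e+00,
         1.00000000e+00]])}
```

View pics/top0.png

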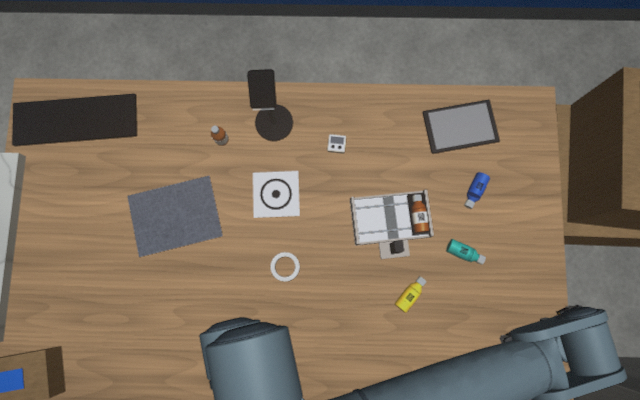

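View pics/scene0.png

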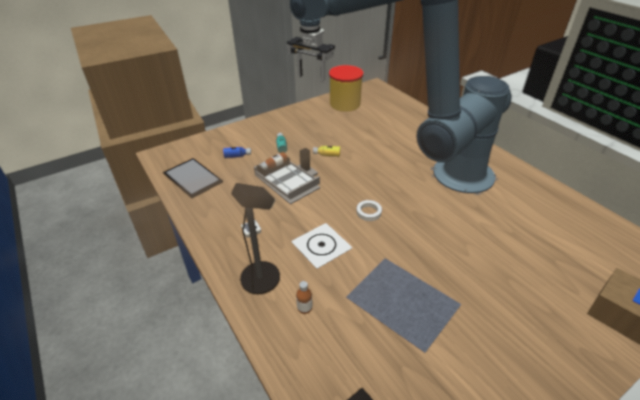

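Top view: the tray is at about (391,217), with the amber bottle at its right (-y) end (420,213) and the handle at (397,247). The reader mark is at (276,194), its post at (274,122) and the mat at (175,216). The scene view agrees, and the turquoise, blue and yellow bottles near the tray are look-alikes.

```bash
cat > h.py <<'E'
from bench import *
import cv2,numpy as np
from scipy.spatial.transform import Rotation as R
def cloud(d,p,T):  # T: camera->target
    v,u=np.mgrid[:d.shape[0],:d.shape[1]]
    P=np.stack([(u-p['cx'])/p['fx']*d,(v-p['cy'])/p['fy']*d,d],-1)
    return P@T[:3,:3].T+T[:3,3]
def tool(s):
    T=np.eye(4);T[:3,:3]=R.from_rotvec(s['orientation']).as_matrix();T[:3,3]=s['position'];return T
def ray(uv,p,z):
    T=np.linalg.inv(p['extrinsics']);uv=np.atleast_2d(uv).astype(float)
    D=np.c_[(uv[:,0]-p['cx'])/p['fx'],(uv[:,1]-p['cy'])/p['fy'],np.ones(len(uv))]@T[:3,:3].T
    return T[:3,3]+D*((z-T[2,3])/D[:,2])[:,None]
def rect(xy):
    c,(w,h),a=cv2.minAreaRect(xy.astype(np.float32));  # yaw of short side in (-45,45]
    b=cv2.boxPoints((c,(w,h),a));return np.round(c,4),np.round((w,h),4),round(a,2)
E
python3 - <<'E'
from h import *
f=np.load('top0.npz');im,d=f['im'],f['d'];p=camera_params('top')
P=cloud(d,p,np.linalg.inv(p['extrinsics']));z=P[...,2]
np.set_printoptions(precision=4,suppress=True)
def box(u0,v0,u1,v1):
    m=np.zeros(d.shape,bool);m[v0:v1,u0:u1]=1;return m&(d>0)
B=box(335,180,445,265)
print('bench z',np.median(z[box(320,300,380,320)]))
H=B&(z>.088);H[:232]=0
print('handle',H.sum(),np.median(P[H],0),rect(P[H][:,:2]))
Tm=B&(z>.012);print('tray all',rect(P[Tm&(z<.035)][:,:2]))
hsv=cv2.cvtColor(im,cv2.COLOR_RGB2HSV)
w=B&(hsv[...,1]<45)&(hsv[...,2]>130);w[240:]=0
print('white',w.sum(),rect(ray(np.argwhere(w)[:,::-1],p,.03)[:,:2]))
g=(box(115,165,235,265)&(hsv[...,0]>90)&(hsv[...,0]<140)).astype(np.uint8)
g=cv2.morphologyEx(g,cv2.MORPH_OPEN,np.ones((5,5)));print('mat',rect(ray(np.argwhere(g)[:,::-1],p,.004)[:,:2]))
w=box(245,163,308,225)&(hsv[...,1]<60)&(hsv[...,2]>150);print('mark',rect(ray(np.argwhere(w)[:,::-1],p,.001)[:,:2]))
k=box(250,180,300,210)&(hsv[...,2]<100);print('ring',rect(ray(np.argwhere(k)[:,::-1],p,.001)[:,:2]))
po=box(250,100,300,145)&(hsv[...,2]<70);q=P[po&(z<.06)];print('postbase',rect(q[:,:2]))
q=P[box(240,60,285,115)&(z>.25)];print('head',rect(q[:,:2]))
s=get_state();print('toolx',tool(s)[:3,:3])
big=cv2.resize(im[170:270,325:445],None,fx=6,fy=6,interpolation=cv2.INTER_CUBIC);cv2.imwrite('pics/crop1.png',big[:,:,::-1])
E
```

```text
bench z 1.0732570134841524e-06
handle 110 [ 0.4666 -0.3293  0.0952] (array([ 0.4666, -0.3311]), array([0.0294, 0.0247]), 9.57)
tray all (array([ 0.5291, -0.324 ]), array([0.1753, 0.2144]), 7.77)
white 2497 (array([ 0.5519, -0.3226]), array([0.1305, 0.2122]), 6.69)
mat (array([0.5459, 0.2862]), array([0.1757, 0.2354]), 15.62)
mark (array([0.6151, 0.0026]), array([0.1329, 0.133 ]), 3.54)
ring (array([0.6139, 0.0029]), array([0.0808, 0.0827]), 1.22)
postbase (array([0.8195, 0.0141]), array([0.098 , 0.1049]), 24.63)
head (array([0.8061, 0.0141]), array([0.088 , 0.0606]), 4.13)
toolx [[ 0.9111  0.4121 -0.0004]
 [ 0.4121 -0.9111  0.0016]
 [ 0.0003 -0.0016 -1.    ]]
```

View pics/crop1.png

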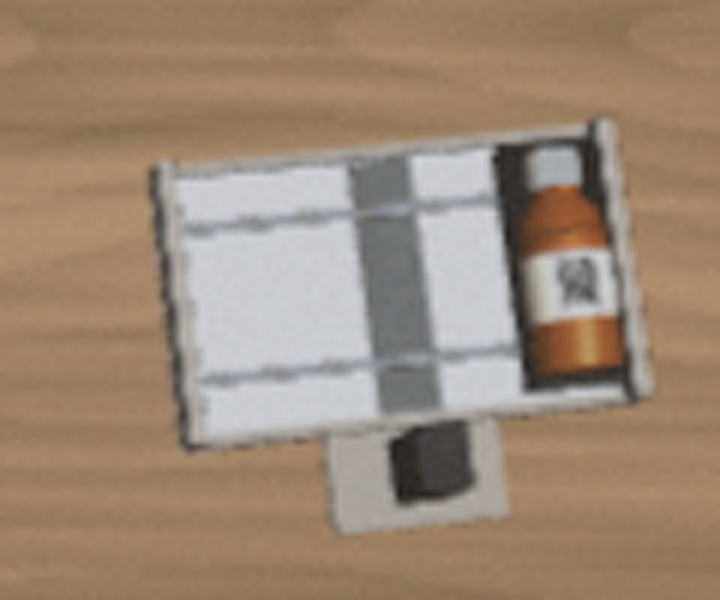

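The crop shows the tray's deck and grey stripe, the shuttle with the bottle at the right end stop, and the black post below. Next I go above the handle and refine with the wrist camera.

```bash
python3 -m creep '[{"tx":2.9,"ty":-1.6},{"tx":5.8,"ty":-3.1},{"tx":8.7,"ty":-4.7},{"tx":11.6,"ty":-6.2},{"tx":14.5,"ty":-7.8}]'
python3 -m creep '[{"tx":2.9,"ty":-1.6,"rz":4},{"tx":5.8,"ty":-3.1,"rz":8},{"tx":8.7,"ty":-4.7,"rz":12},{"tx":11.6,"ty":-6.2,"rz":15},{"tx":14.4,"ty":-7.7,"rz":17.4}]'
python3 -m creep '[{"tx":0},{"tx":0},{"tx":0}]'
python3 - <<'E'
from h import *
np.set_printoptions(precision=4,suppress=True)
s=get_state();im,d=read_camera('wrist');p=camera_params('wrist')
T=tool(s)
P=cloud(d,p,T@p['hand_eye']);np.savez('w1.npz',im=im,d=d,P=P)
z=P[...,2];ok=d>0
print(s['t'],s['position'],np.degrees(np.arctan2(T[1,0],T[0,0])))
H=ok&(z>.085)&(z<.105)&(np.hypot(P[...,0]-.467,P[...,1]+.331)<.04)
print('handle',H.sum(),np.median(P[H],0),rect(P[H][:,:2]) if H.sum()>5 else '')
hsv=cv2.cvtColor(im,cv2.COLOR_RGB2HSV)
w=ok&(z>.01)&(z<.06)&(np.hypot(P[...,0]-.552,P[...,1]+.323)<.15)
for a,b in [(.015,.025),(.025,.034),(.034,.055)]:
    q=P[w&(z>a)&(z<b)][:,:2];print(a,len(q),rect(q))
cv2.imwrite('pics/w1.png',im[:,:,::-1])
E
```

```text
0.1 [ 0.2678 -0.5917  0.1747] 24.339584003817404
handle 0 [nan nan nan] 
0.015 0 (array([0., 0.]), array([0., 0.]), 0.0)
0.025 0 (array([0., 0.]), array([0., 0.]), 0.0)
0.034 0 (array([0., 0.]), array([0., 0.]), 0.0)invalid input
invalid input
invalid input
  return _methods._mean(a, axis=axis, dtype=dtype,
  ret = um.true_divide(
```

View pics/w1.png

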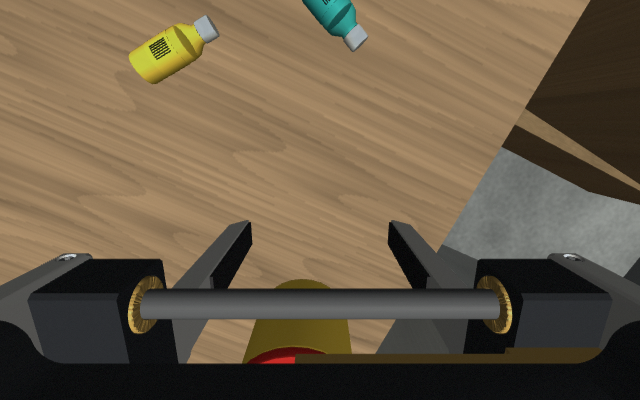

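The arm did not move because the rows were refused, so each row needs all seven fields. The wrist picture shows the fingers at (230,250) and (410,250), the yellow bottle at (170,50) and the turquoise one at (335,20). I'll retry with full rows.

```bash
cat > lk.py <<'E'
from h import *
np.set_printoptions(precision=4,suppress=True)
s=get_state();im,d=read_camera('wrist');p=camera_params('wrist')
T=tool(s)
P=cloud(d,p,T@p['hand_eye']);np.savez('w1.npz',im=im,d=d,P=P,T=T)
z=P[...,2];ok=d>0
print(s['t'],s['position'],np.degrees(np.arctan2(T[1,0],T[0,0])))
H=ok&(z>.085)&(z<.105)&(np.hypot(P[...,0]-.467,P[...,1]+.331)<.04)
print('handle',H.sum(),np.median(P[H],0),rect(P[H][:,:2]) if H.sum()>5 else '')
w=ok&(z>.01)&(z<.06)&(np.hypot(P[...,0]-.552,P[...,1]+.323)<.15)
for a,b in [(.015,.025),(.025,.034),(.034,.055)]:
    q=P[w&(z>a)&(z<b)][:,:2];print(a,len(q),rect(q))
cv2.imwrite('pics/w2.png',im[:,:,::-1])
E
python3 -m creep '[{"tx":2.9,"ty":-1.6,"tz":0,"rx":0,"ry":0,"rz":0,"claw":-1},{"tx":5.8,"ty":-3.1,"tz":0,"rx":0,"ry":0,"rz":0,"claw":-1},{"tx":8.7,"ty":-4.7,"tz":0,"rx":0,"ry":0,"rz":0,"claw":-1},{"tx":11.6,"ty":-6.2,"tz":0,"rx":0,"ry":0,"rz":0,"claw":-1},{"tx":14.5,"ty":-7.8,"tz":0,"rx":0,"ry":0,"rz":0,"claw":-1}]' &&
python3 -m creep '[{"tx":2.9,"ty":-1.6,"tz":0,"rx":0,"ry":0,"rz":4,"claw":-1},{"tx":5.8,"ty":-3.1,"tz":0,"rx":0,"ry":0,"rz":8,"claw":-1},{"tx":8.7,"ty":-4.7,"tz":0,"rx":0,"ry":0,"rz":12,"claw":-1},{"tx":11.6,"ty":-6.2,"tz":0,"rx":0,"ry":0,"rz":15,"claw":-1},{"tx":14.4,"ty":-7.7,"tz":0,"rx":0,"ry":0,"rz":17.4,"claw":-1}]' &&
python3 -m creep '[{"tx":0,"ty":0,"tz":0,"rx":0,"ry":0,"rz":0,"claw":-1},{"tx":0,"ty":0,"tz":0,"rx":0,"ry":0,"rz":0,"claw":-1},{"tx":0,"ty":0,"tz":0,"rx":0,"ry":0,"rz":0,"claw":-1}]' && python3 lk.py
```

```text
t: 0.57
position: [0.3684, -0.46, 0.1753]
orientation: [-3.071, -0.661, 0.0]
contact_force: [0.4, -0.7, -0.4]
width: 0.0938
grip_force: 0.0
t: 0.98
position: [0.468, -0.3302, 0.1754]
orientation: [-3.136, -0.186, 0.0]
contact_force: [0.7, -0.4, -0.4]
width: 0.0941
grip_force: 0.0
t: 1.23
position: [0.467, -0.3322, 0.1754]
orientation: [3.136, 0.191, -0.001]
contact_force: [0.1, -0.3, 0.1]
width: 0.0937
grip_force: 0.0
1.2333 [ 0.467  -0.3322  0.1754] 6.969897113777858
handle 616 [ 0.4655 -0.3275  0.0937] (array([ 0.4644, -0.3271]), array([0.0295, 0.0236]), 7.16)
0.015 11864 (array([ 0.5446, -0.317 ]), array([0.1357, 0.197 ]), 7.64)
0.025 2717 (array([ 0.5454, -0.3176]), array([0.1365, 0.198 ]), 7.48)
0.034 3442 (array([ 0.5447, -0.3182]), array([0.1359, 0.2121]), 7.43)
```

View pics/w2.png

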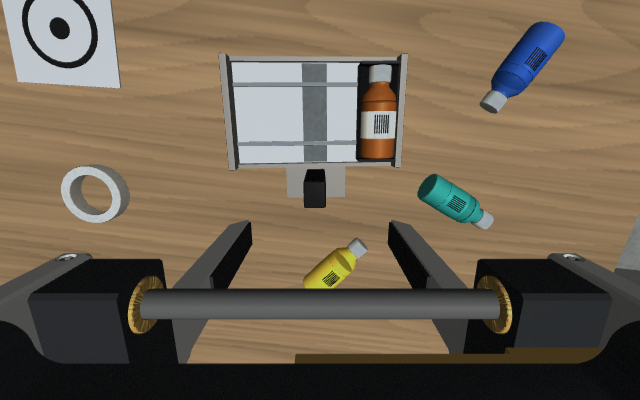

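The wrist view shows the tray squarely ahead, with the post top at about (314,180), slightly left of the finger midline at 320. The yellow bottle lies clear of the descent, nearer the robot. I descend with a small correction, then close.

```bash
python3 -m creep '[{"tx":-0.1,"ty":-0.4,"tz":2.4,"rx":0,"ry":0,"rz":-0.4,"claw":-1},{"tx":-0.1,"ty":-0.4,"tz":5.2,"rx":0,"ry":0,"rz":-0.4,"claw":-1},{"tx":-0.1,"ty":-0.4,"tz":8.0,"rx":0,"ry":0,"rz":-0.4,"claw":-1},{"tx":-0.1,"ty":-0.4,"tz":10.6,"rx":0,"ry":0,"rz":-0.4,"claw":-1},{"tx":-0.1,"ty":-0.4,"tz":11.9,"rx":0,"ry":0,"rz":-0.4,"claw":-1}]'
python3 -m creep '[{"tx":0,"ty":0,"tz":0,"rx":0,"ry":0,"rz":0,"claw":-1},{"tx":0,"ty":0,"tz":0,"rx":0,"ry":0,"rz":0,"claw":0},{"tx":0,"ty":0,"tz":0,"rx":0,"ry":0,"rz":0,"claw":0},{"tx":0,"ty":0,"tz":0,"rx":0,"ry":0,"rz":0,"claw":0.2},{"tx":0,"ty":0,"tz":0,"rx":0,"ry":0,"rz":0,"claw":0.3}]'
python3 - <<'E'
from h import *
s=get_state();im,d=read_camera('wrist');cv2.imwrite('pics/w3.png',im[:,:,::-1])
E
```

```text
t: 1.7
position: [0.4633, -0.3276, 0.0531]
orientation: [-3.131, -0.198, 0.005]
contact_force: [0.4, -0.3, 0.5]
width: 0.0938
grip_force: 0.0
t: 2.12
position: [0.4668, -0.3291, 0.0585]
orientation: [3.133, 0.201, 0.003]
contact_force: [0.3, 0.6, -0.3]
width: 0.0706
grip_force: 0.0
```

View pics/w3.png

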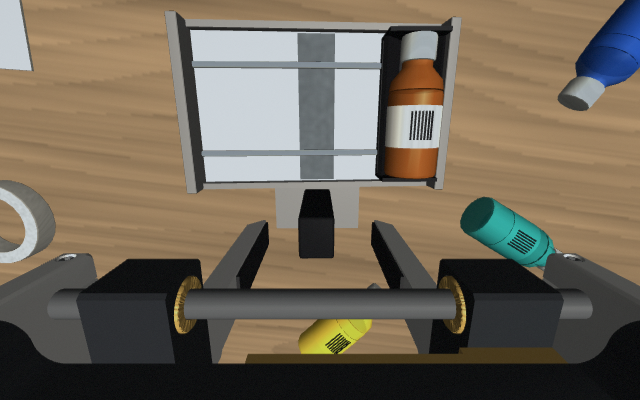

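The post stands centred between the fingers (post column 317, finger midline 320), and its top face spans rows 213–258, so x is right. Closing now.

```bash
for i in 1 2 3; do python3 -m creep '[{"tx":0,"ty":0,"tz":0,"rx":0,"ry":0,"rz":0,"claw":1},{"tx":0,"ty":0,"tz":0,"rx":0,"ry":0,"rz":0,"claw":1},{"tx":0,"ty":0,"tz":0,"rx":0,"ry":0,"rz":0,"claw":1},{"tx":0,"ty":0,"tz":0,"rx":0,"ry":0,"rz":0,"claw":1}]'; done
```

```text
t: 2.5
position: [0.4659, -0.328, 0.0567]
orientation: [3.135, 0.201, 0.0]
contact_force: [0.6, -0.1, -0.1]
width: 0.0397
grip_force: 0.0
t: 2.83
position: [0.4657, -0.3278, 0.0566]
orientation: [-3.134, -0.201, 0.001]
contact_force: [-0.0, 2.6, 0.5]
width: 0.0236
grip_force: 30.0
t: 3.17
position: [0.4657, -0.3278, 0.0566]
orientation: [-3.135, -0.201, 0.001]
contact_force: [-1.7, 2.4, 1.5]
width: 0.0235
grip_force: 30.0
```

Gripped at 30 N, which is fixed by the interface. Now a small lift, then I measure the deck plane in the tool frame to check for slip.

```bash
cat > m.py <<'E'
from h import *
import json,os,sys
np.set_printoptions(precision=4,suppress=True)
p=camera_params('wrist');E=p['hand_eye']
def look(full=False):
    s=get_state();im,d=read_camera('wrist');T=tool(s)
    hsv=cv2.cvtColor(im,cv2.COLOR_RGB2HSV);h,sa,v=cv2.split(hsv)
    m=((h>=4)&(h<=15)&(sa>150)&(v>60)).astype(np.uint8)
    m[200:]=0;m[:,:150]=0;m[:,500:]=0
    m=cv2.morphologyEx(m,cv2.MORPH_OPEN,np.ones((5,5)))
    n,l,st,_=cv2.connectedComponentsWithStats(m)
    k=1+np.argmax(st[1:,4]);
    vv,uu=np.nonzero(l==k)
    D=np.c_[(uu-p['cx'])/p['fx'],(vv-p['cy'])/p['fy'],np.ones(len(uu))]@E[:3,:3].T
    ph=np.arctan2(D[:,1],D[:,2]);lo,hi=np.percentile(ph,[1,99]);t=np.tan((lo+hi)/2)
    Ty=T[:3,1];o=dict(t=s['t'],tt=t,wid=hi-lo,n=len(uu),tyz=Ty[2],txz=T[2,0],pos=s['position'],
      yaw=np.degrees(np.arctan2(T[1,0],T[0,0])))
    if os.path.exists('cal.json'):
        c=json.load(open('cal.json'));f=lambda t:-.215*t/(1-.06*t)
        o['s']=f(t)-f(c['tt'])-.075;o['slope']=.06-Ty[2]+c['tyz'];o['pitch']=np.degrees(T[2,0]-c['txz'])
    if full:
        P=cloud(d,p,E);w=(sa<60)&(v>150)&(d>.15)&(d<.35)
        w[:, :150]=0;w[:,500:]=0;w[190:]=0
        w=cv2.erode(w.astype(np.uint8),np.ones((5,5)))>0
        n,l,st,_=cv2.connectedComponentsWithStats(w.astype(np.uint8));q=P[l>0]
        q=q[np.abs(q[:,2]-np.median(q[:,2]))<.012]
        A=np.c_[q[:,:2],np.ones(len(q))];a=np.linalg.lstsq(A,q[:,2],rcond=None)[0];o['plane']=a;o['np']=len(q)
    return o,im
E
cat > st.py <<'E'
from m import *
o,im=look(True);print({k:(np.round(v,4)) for k,v in o.items()})
if len(sys.argv)>1:
    json.dump(dict(tt=o['tt'],tyz=o['tyz'],txz=o['txz']),open('cal.json','w'))
E
python3 st.py cal
python3 -m creep '[{"tx":0,"ty":0,"tz":-0.2,"rx":0,"ry":0,"rz":0,"claw":1},{"tx":0,"ty":0,"tz":-0.6,"rx":0,"ry":0,"rz":0,"claw":1},{"tx":0,"ty":0,"tz":-1.1,"rx":0,"ry":0,"rz":0,"claw":1},{"tx":0,"ty":0,"tz":-1.6,"rx":0,"ry":0,"rz":0,"claw":1},{"tx":0,"ty":0,"tz":-2,"rx":0,"ry":0,"rz":0,"claw":1}]'
python3 st.py; python3 -m creep '[{"tx":0,"ty":0,"tz":0,"rx":0,"ry":0,"rz":0,"claw":1},{"tx":0,"ty":0,"tz":0,"rx":0,"ry":0,"rz":0,"claw":1}]'; python3 st.py
```

```text
{'t': np.float64(3.1667), 'tt': np.float64(0.3425), 'wid': np.float64(0.1478), 'n': np.int64(1850), 'tyz': np.float64(-0.0007), 'txz': np.float64(-0.0003), 'pos': array([ 0.4657, -0.3278,  0.0566]), 'yaw': np.float64(7.3452), 'plane': array([-0.0054,  0.0563,  0.0378]), 'np': np.int64(16392)}
t: 3.63
position: [0.4659, -0.3282, 0.0772]
orientation: [3.135, 0.201, 0.0]
contact_force: [0.4, -0.5, -4.0]
width: 0.0232
grip_force: 30.0
{'t': np.float64(3.6333), 'tt': np.float64(0.322), 'wid': np.float64(0.1403), 'n': np.int64(1534), 'tyz': np.float64(0.0003), 'txz': np.float64(0.0), 'pos': array([ 0.4659, -0.3282,  0.0772]), 'yaw': np.float64(7.3332), 's': np.float64(-0.0704), 'slope': np.float64(0.059), 'pitch': np.float64(0.0224), 'plane': array([0.1326, 0.0774, 0.0387]), 'np': np.int64(13350)}
t: 3.85
position: [0.4658, -0.3282, 0.0768]
orientation: [3.135, 0.201, -0.0]
contact_force: [-1.3, 0.1, -2.8]
width: 0.0235
grip_force: 30.0
{'t': np.float64(3.85), 'tt': np.float64(0.3232), 'wid': np.float64(0.1393), 'n': np.int64(1533), 'tyz': np.float64(0.0003), 'txz': np.float64(-0.0001), 'pos': array([ 0.4658, -0.3282,  0.0768]), 'yaw': np.float64(7.3347), 's': np.float64(-0.0707), 'slope': np.float64(0.059), 'pitch': np.float64(0.0142), 'plane': array([0.1311, 0.076 , 0.0387]), 'np': np.int64(13158)}
```

The deck plane pitched by about 0.135 rad, so either the grip slipped about the closing axis or the far edge is still on the bench. I'll look.

```bash
python3 - <<'E'
from h import *
im,d=read_camera('wrist');a=im[0:400,120:520]
p=camera_params('scene');i2,_=read_camera('scene')
b=cv2.resize(i2[130:215,235:345],(400,310),interpolation=cv2.INTER_CUBIC)
b=np.vstack([b,np.zeros((90,400,3),np.uint8)])
cv2.imwrite('pics/w4.png',np.hstack([a,b])[:,:,::-1]);np.savez('w4.npz',im=im,d=d)
pw=camera_params('wrist');s=get_state();P=cloud(d,pw,tool(s)@pw['hand_eye'])
np.set_printoptions(precision=4,suppress=True)
for v in (5,20,40,60,80,100,120,140,160,180): print(v,P[v,270],P[v,320])
E
```

```text
5 [ 0.6331 -0.2622 -0.0016] [ 0.6389 -0.3068 -0.0016]
20 [ 0.621  -0.2633 -0.0007] [ 0.6266 -0.3084 -0.0002]
40 [ 0.5971 -0.2708  0.031 ] [ 0.6108 -0.3104 -0.0018]
60 [ 0.5833 -0.2708  0.0246] [ 0.5891 -0.3132  0.0227]
80 [ 0.5666 -0.2734  0.0314] [ 0.5722 -0.3153  0.0295]
100 [ 0.5507 -0.2744  0.0295] [ 0.5563 -0.3174  0.0276]
120 [ 0.534  -0.2761  0.0312] [ 0.5396 -0.3196  0.0285]
140 [ 0.517  -0.278   0.0339] [ 0.5225 -0.3218  0.0306]
160 [ 0.5004 -0.2805  0.0404] [ 0.5057 -0.3239  0.0386]
180 [ 0.4822 -0.2817  0.0386] [ 0.4874 -0.3263  0.0362]
```

View pics/w4.png

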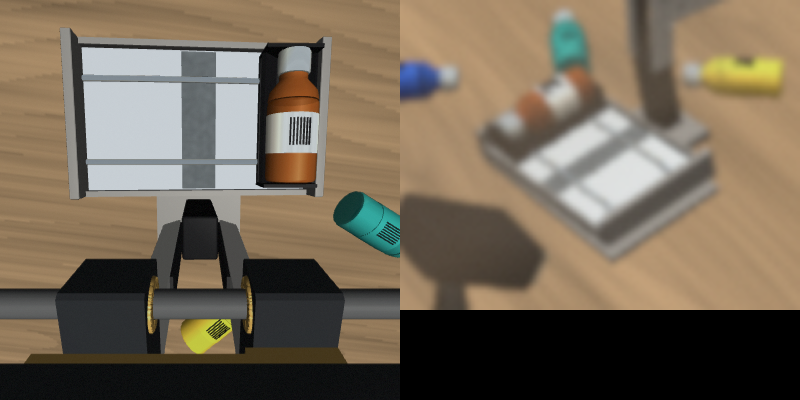

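The wrist and scene views show the far edge still on the bench. The post turned in the pads about the closing axis, because 30 N is too little against pitch in this grip. I'll set the tray back down and regrip with the fingers closing along tray x, so the pad faces carry the pitch moment and only the small roll moment relies on friction.

```bash
python3 -m creep '[{"tx":0,"ty":0,"tz":0.4,"rx":0,"ry":0,"rz":0,"claw":1},{"tx":0,"ty":0,"tz":0.9,"rx":0,"ry":0,"rz":0,"claw":1},{"tx":0,"ty":0,"tz":1.4,"rx":0,"ry":0,"rz":0,"claw":1},{"tx":0,"ty":0,"tz":1.8,"rx":0,"ry":0,"rz":0,"claw":1},{"tx":0,"ty":0,"tz":2,"rx":0,"ry":0,"rz":0,"claw":1}]'
python3 -m creep '[{"tx":0,"ty":0,"tz":0,"rx":0,"ry":0,"rz":0,"claw":1},{"tx":0,"ty":0,"tz":0,"rx":0,"ry":0,"rz":0,"claw":1}]'; python3 st.py
python3 -m creep '[{"tx":0,"ty":0,"tz":0,"rx":0,"ry":0,"rz":0,"claw":0},{"tx":0,"ty":0,"tz":0,"rx":0,"ry":0,"rz":0,"claw":-0.28},{"tx":0,"ty":0,"tz":0,"rx":0,"ry":0,"rz":0,"claw":-0.28},{"tx":0,"ty":0,"tz":0,"rx":0,"ry":0,"rz":0,"claw":-0.28},{"tx":0,"ty":0,"tz":0,"rx":0,"ry":0,"rz":0,"claw":-0.28}]'
```

```text
t: 4.42
position: [0.4656, -0.328, 0.0567]
orientation: [-3.134, -0.201, 0.001]
contact_force: [-7.0, 3.8, 14.6]
width: 0.0234
grip_force: 30.0
t: 4.58
position: [0.4657, -0.3281, 0.0567]
orientation: [-3.135, -0.201, 0.001]
contact_force: [-4.1, 0.9, 2.4]
width: 0.0237
grip_force: 30.0
{'t': np.float64(4.5833), 'tt': np.float64(0.3477), 'wid': np.float64(0.1471), 'n': np.int64(1839), 'tyz': np.float64(-0.0002), 'txz': np.float64(-0.0005), 'pos': array([ 0.4657, -0.3281,  0.0567]), 'yaw': np.float64(7.3406), 's': np.float64(-0.0762), 'slope': np.float64(0.0595), 'pitch': np.float64(-0.0064), 'plane': array([-0.007 ,  0.0562,  0.038 ]), 'np': np.int64(16053)}
t: 5.05
position: [0.466, -0.328, 0.0566]
orientation: [3.135, 0.201, 0.001]
contact_force: [0.4, 0.2, 0.0]
width: 0.0539
grip_force: 0.0
```

The tray is flat again. Raise, turn the tool 90° and check the post again.

```bash
python3 -m creep '[{"tx":0,"ty":0,"tz":-2,"rx":0,"ry":0,"rz":0,"claw":-0.28},{"tx":0,"ty":0,"tz":-5,"rx":0,"ry":0,"rz":0,"claw":-0.28},{"tx":0,"ty":0,"tz":-8,"rx":0,"ry":0,"rz":-5,"claw":-0.28},{"tx":0,"ty":0,"tz":-10,"rx":0,"ry":0,"rz":-11,"claw":-0.28},{"tx":0,"ty":0,"tz":-10,"rx":0,"ry":0,"rz":-18,"claw":-0.28}]'
python3 -m creep '[{"tx":0,"ty":0,"tz":0,"rx":0,"ry":0,"rz":-7,"claw":-0.28},{"tx":0,"ty":0,"tz":0,"rx":0,"ry":0,"rz":-14,"claw":-0.28},{"tx":0,"ty":0,"tz":0,"rx":0,"ry":0,"rz":-21,"claw":-0.28},{"tx":0,"ty":0,"tz":0,"rx":0,"ry":0,"rz":-28,"claw":-0.28},{"tx":0,"ty":0,"tz":0,"rx":0,"ry":0,"rz":-35,"claw":-0.28}]'
python3 -m creep '[{"tx":0,"ty":0,"tz":0,"rx":0,"ry":0,"rz":-7,"claw":-0.28},{"tx":0,"ty":0,"tz":0,"rx":0,"ry":0,"rz":-14,"claw":-0.28},{"tx":0,"ty":0,"tz":0,"rx":0,"ry":0,"rz":-21,"claw":-0.28},{"tx":0,"ty":0,"tz":0,"rx":0,"ry":0,"rz":-28,"claw":-0.28},{"tx":0,"ty":0,"tz":0,"rx":0,"ry":0,"rz":-34,"claw":-0.28}]'
python3 -m creep '[{"tx":0,"ty":0,"tz":0,"rx":0,"ry":0,"rz":-3,"claw":-0.28},{"tx":0,"ty":0,"tz":0,"rx":0,"ry":0,"rz":-3,"claw":-0.28},{"tx":0,"ty":0,"tz":0,"rx":0,"ry":0,"rz":-3,"claw":-0.28}]'
sed -i 's/w2.png/w5.png/' lk.py; python3 lk.py
```

```text
t: 5.47
position: [0.4684, -0.3305, 0.1625]
orientation: [3.055, 0.696, 0.008]
contact_force: [1.3, -0.2, 0.2]
width: 0.0601
grip_force: 0.0
t: 5.88
position: [0.4659, -0.328, 0.1566]
orientation: [2.711, 1.587, 0.0]
contact_force: [1.1, 0.7, -0.8]
width: 0.0603
grip_force: 0.0
t: 6.3
position: [0.4659, -0.328, 0.1566]
orientation: [2.129, 2.31, 0.0]
contact_force: [-1.0, 0.2, 0.2]
width: 0.0604
grip_force: 0.0
t: 6.55
position: [0.4659, -0.328, 0.1566]
orientation: [2.076, 2.357, 0.0]
contact_force: [1.3, -0.1, 0.9]
width: 0.0601
grip_force: 0.0
6.55 [ 0.4659 -0.328   0.1566] 97.2526238093776
handle 692 [ 0.4631 -0.3274  0.0938] (array([ 0.4632, -0.3282]), array([0.0286, 0.0232]), 7.25)
0.015 11557 (array([ 0.5308, -0.3225]), array([0.1626, 0.2023]), 9.15)
0.025 2357 (array([ 0.5307, -0.3182]), array([0.1639, 0.205 ]), 6.89)
0.034 2339 (array([ 0.5279, -0.3208]), array([0.1598, 0.2162]), 4.49)
```

View pics/w5.png

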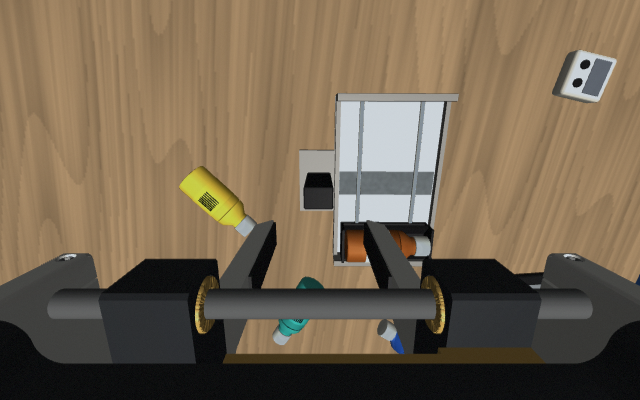

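The post is between the fingers at (318,190) and the shuttle sits at the low end, with its edge at about row 225, clear of the fingers' y = 0 line. I descend to TCP z ≈ 0.060 and close along tray x.

```bash
python3 -m creep '[{"tx":0,"ty":-0.2,"tz":2,"rx":0,"ry":0,"rz":0,"claw":-0.28},{"tx":0,"ty":-0.2,"tz":4.5,"rx":0,"ry":0,"rz":0,"claw":-0.28},{"tx":0,"ty":-0.2,"tz":7,"rx":0,"ry":0,"rz":0,"claw":-0.28},{"tx":0,"ty":-0.2,"tz":9,"rx":0,"ry":0,"rz":0,"claw":-0.28},{"tx":0,"ty":-0.2,"tz":9.7,"rx":0,"ry":0,"rz":0,"claw":-0.28}]'
python3 -m creep '[{"tx":0,"ty":0,"tz":0,"rx":0,"ry":0,"rz":0,"claw":-0.2},{"tx":0,"ty":0,"tz":0,"rx":0,"ry":0,"rz":0,"claw":0.2},{"tx":0,"ty":0,"tz":0,"rx":0,"ry":0,"rz":0,"claw":1},{"tx":0,"ty":0,"tz":0,"rx":0,"ry":0,"rz":0,"claw":1},{"tx":0,"ty":0,"tz":0,"rx":0,"ry":0,"rz":0,"claw":1}]'
python3 -m creep '[{"tx":0,"ty":0,"tz":0,"rx":0,"ry":0,"rz":0,"claw":1},{"tx":0,"ty":0,"tz":0,"rx":0,"ry":0,"rz":0,"claw":1},{"tx":0,"ty":0,"tz":0,"rx":0,"ry":0,"rz":0,"claw":1}]'
python3 - <<'E'
from h import *
np.set_printoptions(precision=4,suppress=True)
s=get_state();im,d=read_camera('wrist');print(s['t'],s['position'],s['joint_positions'],tool(s)[:3,:3]);np.savez('g0.npz',im=im,d=d,T=tool(s));cv2.imwrite('pics/w6.png',im[:,:,::-1])
E
```

```text
t: 7.02
position: [0.4621, -0.3265, 0.0562]
orientation: [-2.072, -2.354, -0.001]
contact_force: [-0.6, -0.1, -0.0]
width: 0.0602
grip_force: 0.0
t: 7.43
position: [0.4646, -0.329, 0.0611]
orientation: [2.073, 2.357, -0.0]
contact_force: [-0.1, -0.1, 0.5]
width: 0.0333
grip_force: 0.0
t: 7.68
position: [0.4645, -0.3289, 0.0609]
orientation: [2.074, 2.357, -0.0]
contact_force: [-0.1, 0.1, 6.0]
width: 0.0293
grip_force: 30.0
7.6833 [ 0.4645 -0.3289  0.0609] [-0.8154  0.1897  1.8479  0.0001  1.1021 -0.9434] [[-0.1276  0.9918  0.0014]
 [ 0.9918  0.1276 -0.0014]
 [-0.0015  0.0012 -1.    ]]
```

View pics/w6.png

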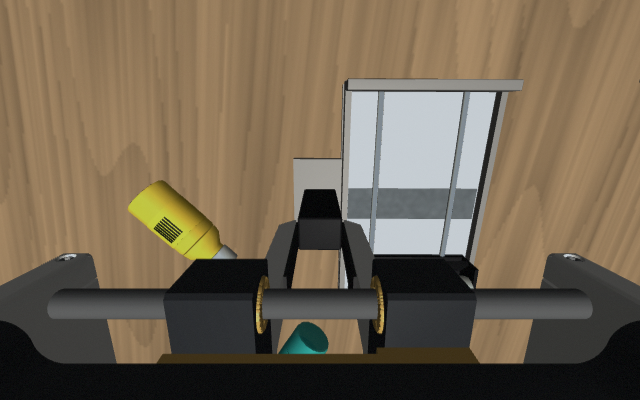

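The shuttle's front edge is visible at about row 256 in columns 395–430 and will cross the stripe at rows 189–218. I'll track that edge on the deck plane. First a trial lift of 2 cm with a slip check.

```bash
cat > m2.py <<'E'
from h import *
import json,os,sys
np.set_printoptions(precision=4,suppress=True)
p=camera_params('wrist');E=p['hand_eye']
def edge(im):
    g=cv2.cvtColor(im,cv2.COLOR_RGB2GRAY)[:,395:430].astype(float).mean(1)
    r=np.nonzero((g[100:285]<70))[0]
    if len(r)==0: return np.nan
    i=100+r[0];return i-1+(g[i-1]-70)/(g[i-1]-g[i]+1e-9)
def sfront(row):
    D=E[:3,:3]@np.array([(412-p['cx'])/p['fx'],(row-p['cy'])/p['fy'],1]);o=E[:3,3]
    k=(.0409-.06*o[0]-o[2])/(D[2]+.06*D[0]);return (o+k*D)[0]
def obs():
    s=get_state();im,d=read_camera('wrist');T=tool(s);r=edge(im)
    o=dict(t=s['t'],row=r,s=sfront(r)-.022,slope=.06+T[2,0],pitch=np.degrees(T[2,1]))
    if os.path.exists('cal2.json'):
        c=json.load(open('cal2.json'));o['s']+=-.075-c['s'];o['slope']-=c['slope']-.06;o['pitch']-=c['pitch']
    return o,s,im,d
def plane(im,d):
    P=cloud(d,p,E);g=im.min(2);w=np.zeros(d.shape,bool);w[100:240,360:460]=1
    w&=(g>130)&(d>.1)&(d<.4);w=cv2.erode(w.astype(np.uint8),np.ones((3,3)))>0;q=P[w]
    q=q[np.abs(q[:,2]-np.median(q[:,2]))<.012]
    return np.linalg.lstsq(np.c_[q[:,:2],np.ones(len(q))],q[:,2],rcond=None)[0],len(q)
E
cat > st2.py <<'E'
from m2 import *
o,s,im,d=obs();print({k:round(float(v),4) for k,v in o.items()},s['position'],'yaw',round(np.degrees(np.arctan2(tool(s)[1,1],tool(s)[0,1])),2),plane(im,d))
if len(sys.argv)>1: json.dump({k:float(v) for k,v in o.items()},open('cal2.json','w'))
E
python3 st2.py cal
python3 -m creep '[{"tx":0,"ty":0,"tz":-0.2,"rx":0,"ry":0,"rz":0,"claw":1},{"tx":0,"ty":0,"tz":-0.6,"rx":0,"ry":0,"rz":0,"claw":1},{"tx":0,"ty":0,"tz":-1.1,"rx":0,"ry":0,"rz":0,"claw":1},{"tx":0,"ty":0,"tz":-1.6,"rx":0,"ry":0,"rz":0,"claw":1},{"tx":0,"ty":0,"tz":-2,"rx":0,"ry":0,"rz":0,"claw":1}]'
python3 st2.py; python3 -m creep '[{"tx":0,"ty":0,"tz":0,"rx":0,"ry":0,"rz":0,"claw":1},{"tx":0,"ty":0,"tz":0,"rx":0,"ry":0,"rz":0,"claw":1}]'; python3 st2.py
```

```text
{'t': 7.7333, 'row': 254.1449, 's': -0.0749, 'slope': 0.0585, 'pitch': 0.0684} [ 0.4645 -0.3289  0.0609] yaw 7.34 (array([-0.0619,  0.002 ,  0.0419]), 8651)
t: 8.2
position: [0.4634, -0.3279, 0.0795]
orientation: [-2.074, -2.358, 0.0]
contact_force: [-0.3, -0.6, -4.6]
width: 0.0292
grip_force: 30.0
{'t': 8.2, 'row': 250.7758, 's': -0.0713, 'slope': 0.0625, 'pitch': -0.1237} [ 0.4634 -0.3279  0.0795] yaw 7.35 (array([-0.0916,  0.0136,  0.0422]), 8725)
t: 8.42
position: [0.4637, -0.3282, 0.0796]
orientation: [-2.074, -2.359, 0.0]
contact_force: [-0.2, -0.5, -4.9]
width: 0.0293
grip_force: 30.1
{'t': 8.4167, 'row': 250.1488, 's': -0.0706, 'slope': 0.0617, 'pitch': -0.0816} [ 0.4637 -0.3282  0.0796] yaw 7.34 (array([-0.0969,  0.013 ,  0.0423]), 8702)
```

The pitch holds (about 0.6°). The roll shifted by about 0.03 rad under the shuttle's off-centre weight, so I'll watch for creep while lifting on.

```bash
python3 -m creep '[{"tx":0,"ty":0,"tz":-1,"rx":0,"ry":0,"rz":0,"claw":1},{"tx":0,"ty":0,"tz":-2.5,"rx":0,"ry":0,"rz":0,"claw":1},{"tx":0,"ty":0,"tz":-4.5,"rx":0,"ry":0,"rz":0,"claw":1},{"tx":0,"ty":0,"tz":-6.5,"rx":0,"ry":0,"rz":0,"claw":1},{"tx":0,"ty":0,"tz":-8,"rx":0,"ry":0,"rz":0,"claw":1}]' | head -2
python3 st2.py; python3 -m creep '[{"tx":0,"ty":0,"tz":-1,"rx":0,"ry":0,"rz":0,"claw":1},{"tx":0,"ty":0,"tz":-2,"rx":0,"ry":0,"rz":0,"claw":1},{"tx":0,"ty":0,"tz":-2.5,"rx":0,"ry":0,"rz":0,"claw":1}]'|head -2; python3 st2.py
```

```text
t: 8.88
position: [0.4643, -0.3287, 0.162]
{'t': 8.8833, 'row': 250.7882, 's': -0.0713, 'slope': 0.0599, 'pitch': -0.0016} [ 0.4643 -0.3287  0.162 ] yaw 7.34 (array([-0.0918,  0.0145,  0.0422]), 8666)
t: 9.18
position: [0.4639, -0.3283, 0.1855]
{'t': 9.1833, 'row': 250.0014, 's': -0.0704, 'slope': 0.0613, 'pitch': -0.0545} [ 0.4639 -0.3283  0.1855] yaw 7.34 (array([-0.0953,  0.0191,  0.0423]), 8579)
```

No creep: the roll offset is stable at about 0.03 rad and the droop at about 0.9°, which I'll level out. Now a gentle transfer to the reader, keeping deceleration low enough that the shuttle stays on its stop.

```bash
python3 -m creep '[{"tx":0.4,"ty":0.1,"tz":0,"rx":0,"ry":0,"rz":0,"claw":1},{"tx":1.1,"ty":0.4,"tz":0,"rx":0,"ry":0,"rz":0,"claw":1},{"tx":2.3,"ty":0.8,"tz":0,"rx":0,"ry":0,"rz":0,"claw":1},{"tx":3.8,"ty":1.3,"tz":0,"rx":0,"ry":0,"rz":0,"claw":1},{"tx":5.7,"ty":1.9,"tz":0,"rx":0,"ry":0,"rz":0,"claw":1}]'|head -2
python3 -m creep '[{"tx":2,"ty":0.7,"tz":0,"rx":0,"ry":0,"rz":0,"claw":1},{"tx":4,"ty":1.4,"tz":0,"rx":0,"ry":0,"rz":0,"claw":1},{"tx":6,"ty":2,"tz":0,"rx":0,"ry":0,"rz":0,"claw":1},{"tx":8,"ty":2.7,"tz":0,"rx":0,"ry":0,"rz":0,"claw":1},{"tx":10,"ty":3.4,"tz":0,"rx":0,"ry":0,"rz":0,"claw":1}]'|head -2
python3 -m creep '[{"tx":2,"ty":0.7,"tz":0,"rx":0,"ry":0,"rz":0,"claw":1},{"tx":4,"ty":1.4,"tz":0,"rx":0,"ry":0,"rz":0,"claw":1},{"tx":6,"ty":2,"tz":0,"rx":0,"ry":0,"rz":0,"claw":1},{"tx":8,"ty":2.7,"tz":0,"rx":0,"ry":0,"rz":0,"claw":1},{"tx":10,"ty":3.4,"tz":0,"rx":0,"ry":0,"rz":0,"claw":1}]'|head -2
python3 -m creep '[{"tx":1.9,"ty":0.6,"tz":-0.2,"rx":-0.2,"ry":0,"rz":0.6,"claw":1},{"tx":3.4,"ty":1.2,"tz":-0.4,"rx":-0.4,"ry":0,"rz":1.4,"claw":1},{"tx":4.6,"ty":1.6,"tz":-0.6,"rx":-0.6,"ry":0,"rz":2.4,"claw":1},{"tx":5.4,"ty":1.9,"tz":-0.8,"rx":-0.8,"ry":0,"rz":3.2,"claw":1},{"tx":5.8,"ty":2,"tz":-1,"rx":-0.9,"ry":0,"rz":3.8,"claw":1}]'|head -2
python3 st2.py
python3 -m creep '[{"tx":0,"ty":0,"tz":0,"rx":0,"ry":0,"rz":0,"claw":1},{"tx":0,"ty":0,"tz":0,"rx":0,"ry":0,"rz":0,"claw":1},{"tx":0,"ty":0,"tz":0,"rx":0,"ry":0,"rz":0,"claw":1}]'; python3 st2.py; python3 st2.py
```

```text
t: 9.65
position: [0.4753, -0.2677, 0.184]
t: 10.07
position: [0.4961, -0.163, 0.1842]
t: 10.48
position: [0.5167, -0.0594, 0.1842]
t: 10.9
position: [0.529, 0.0005, 0.1942]
{'t': 10.9, 'row': 248.8674, 's': -0.0693, 'slope': 0.0635, 'pitch': 0.7834} [0.529  0.0005 0.1942] yaw 3.64 (array([-0.1061,  0.0218,  0.042 ]), 8859)
t: 11.2
position: [0.5295, -0.0024, 0.1944]
orientation: [2.145, 2.281, 0.018]
contact_force: [0.8, 0.5, -4.2]
width: 0.0295
grip_force: 30.1
{'t': 11.2, 'row': 249.292, 's': -0.0697, 'slope': 0.0622, 'pitch': 0.801} [ 0.5295 -0.0024  0.1944] yaw 3.51 (array([-0.1024,  0.0219,  0.042 ]), 8758)
{'t': 11.25, 'row': 249.4022, 's': -0.0698, 'slope': 0.0621, 'pitch': 0.804} [ 0.5295 -0.0026  0.1944] yaw 3.5 (array([-0.1011,  0.0207,  0.0421]), 8663)
```

I'll write a small Kalman and pole-placement helper that measures the shuttle and suggests the next tilt. I also level the pitch slightly and bring the deck most of the way towards level while the shuttle still rests on its stop.

```bash
cat > ctl.py <<'E'
# usage: ctl.py last_ry_deg lam target_m  -> measure shuttle, filter, suggest next ry (deg)
from m2 import *
from scipy.linalg import expm
from scipy.signal import place_poles,cont2discrete
W=9.8/2.5
c0=json.load(open('cal2.json'))
def smeas(row,dl):
    D=E[:3,:3]@np.array([(412-p['cx'])/p['fx'],(row-p['cy'])/p['fy'],1]);o=E[:3,3]-[0,0,-.019]
    M=R.from_rotvec([0,dl,0]).as_matrix()  # un-roll the tray about the grasp point
    f=lambda o,D:(lambda k:(o+k*D)[0])((.0409+.019-.06*o[0]-o[2])/(D[2]+.06*D[0]))
    return f(M.T@o,M.T@D)-.022-.075-c0['s']
F='kf.json'
k=json.load(open(F)) if os.path.exists(F) else dict(x=[-.075,0,.042],P=np.diag([1e-6,1e-6,1e-5]).tolist(),t=0,th=.06,move=0)
last=float(sys.argv[1]);lam=float(sys.argv[2]);tgt=float(sys.argv[3])
x=np.array(k['x']);P=np.array(k['P']);old=k['th'];new=old+np.radians(last);t0=k['t']
o,s,im,d=obs();o2,s2,im2,d2=obs()
pa=np.mean([plane(im,d)[0],plane(im2,d2)[0]],0);dl=-pa[0]-.0619
z=[smeas(q['row'],dl) for q in(o,o2)]
def th(tau):return old+(new-old)*np.clip((tau-.04)/.16,0,1)
def prop(x,P,ta,tb):
    n=max(1,int(round((tb-ta)/.01)));h=(tb-ta)/n
    for i in range(n):
        tau=ta+(i+.5)*h-t0;A=np.eye(3)+h*np.array([[0,1,0],[W,0,-9.8],[0,0,0]])
        x=A@x+h*np.array([0,-9.8*th(tau),0]);P=A@P@A.T+h*np.diag([1e-9,4e-5,3e-6])
    return x,P
H=np.array([[1,0,0]])
if not k['move'] and z[1]>-.071: k['move']=1;x=np.array([z[1],(z[1]-z[0])/.05,dl]);P=np.diag([1e-6,4e-4,1e-5])
elif not k['move']: x=np.array([-.075,0,dl])
else:
    ta=t0
    for q,zz in((o,z[0]),(o2,z[1])):
        x,P=prop(x,P,ta,q['t']);ta=q['t']
        for Hk,y,r in((H,zz,2.5e-7),(np.array([[0,0,1.]]),dl,1e-4)):
            K=P@Hk.T/(Hk@P@Hk.T+r);x=x+(K*(y-Hk@x)).ravel();P=(np.eye(3)-K@Hk)@P
t=o2['t']+.05
xn,_=prop(x,P,o2['t'],t)if k['move'] else (x,P)
xp,_=prop(xn,P,t,t+.1)if k['move'] else (x,P)
Ad,Bd=cont2discrete((np.array([[0,1],[W,0]]),np.array([[0],[-9.8]]),np.eye(2),np.zeros((2,1))),.5)[:2]
zp=np.exp(-lam*.5);G=place_poles(Ad,Bd,[zp,zp*.98]).gain_matrix
e=np.array([xp[0]-tgt,xp[1]]);thT=tgt/2.5-(G@e)[0]
print('t %.2f z %s mm s %.1f v %.1f mm/s | slope tool %.4f(meas %.4f) dl %.4f(plane %.4f) net %.4f | suggest ry %.2f net->%.4f | droop %.4f pitch %.2f rows %.1f %.1f'%(t,np.round(np.array(z)*1e3,1),xn[0]*1e3,xn[1]*1e3,new,o2['slope'],x[2],dl,new+x[2],np.degrees(thT-x[2]-new),thT,pa[1]-.002-np.radians(o2['pitch']),o2['pitch'],o['row'],o2['row']))
json.dump(dict(x=xn.tolist(),P=P.tolist(),t=t,th=new,move=k['move']),open(F,'w'))
E
python3 -m creep '[{"tx":0,"ty":0,"tz":0,"rx":-0.1,"ry":-1,"rz":0,"claw":1},{"tx":0,"ty":0,"tz":0,"rx":-0.2,"ry":-2.5,"rz":0,"claw":1},{"tx":0,"ty":0,"tz":0,"rx":-0.3,"ry":-4.5,"rz":0,"claw":1},{"tx":0,"ty":0,"tz":0,"rx":-0.3,"ry":-6,"rz":0,"claw":1},{"tx":0,"ty":0,"tz":0,"rx":-0.3,"ry":-6.5,"rz":0,"claw":1}]' >/dev/null
python3 -m creep '[{"tx":0,"ty":0,"tz":0,"rx":0,"ry":0,"rz":0,"claw":1},{"tx":0,"ty":0,"tz":0,"rx":0,"ry":0,"rz":0,"claw":1}]' ; python3 ctl.py -6.5 1 0
```

```text
t: 11.88
position: [0.5297, -0.0022, 0.1946]
orientation: [2.086, 2.217, -0.094]
contact_force: [0.3, -0.5, -3.7]
width: 0.0293
grip_force: 30.1
t 11.98 z [-73. -73.] mm s -75.0 v 0.0 mm/s | slope tool -0.0534(meas -0.0508) dl 0.0467(plane 0.0467) net -0.0067 | suggest ry -1.59 net->-0.0345 | droop -0.0011 pitch 1.13 rows 248.6 248.6
```

```bash
python3 -m creep '[{"tx":0,"ty":0,"tz":0,"rx":0,"ry":-0.8,"rz":0,"claw":1},{"tx":0,"ty":0,"tz":0,"rx":0,"ry":-1.6,"rz":0,"claw":1},{"tx":0,"ty":0,"tz":0,"rx":0,"ry":-1.6,"rz":0,"claw":1},{"tx":0,"ty":0,"tz":0,"rx":0,"ry":-1.6,"rz":0,"claw":1}]' >/dev/null;  python3 ctl.py -1.6 1 0
```

```text
t 12.42 z [-70.1 -69.4] mm s -68.6 v 18.3 mm/s | slope tool -0.0814(meas -0.0788) dl 0.0466(plane 0.0466) net -0.0348 | suggest ry 0.57 net->-0.0249 | droop 0.0016 pitch 1.12 rows 246.1 245.4
```

```bash
python3 -m creep '[{"tx":0,"ty":0,"tz":0,"rx":0,"ry":0.3,"rz":0,"claw":1},{"tx":0,"ty":0,"tz":0,"rx":0,"ry":0.55,"rz":0,"claw":1},{"tx":0,"ty":0,"tz":0,"rx":0,"ry":0.55,"rz":0,"claw":1},{"tx":0,"ty":0,"tz":0,"rx":0,"ry":0.55,"rz":0,"claw":1}]' >/dev/null;  python3 ctl.py 0.55 1 0
```

```text
t 12.85 z [-60.6 -59.8] mm s -58.2 v 27.0 mm/s | slope tool -0.0718(meas -0.0694) dl 0.0462(plane 0.0406) net -0.0256 | suggest ry 0.38 net->-0.0190 | droop 0.0025 pitch 1.13 rows 238.0 237.2
```

```bash
python3 -m creep '[{"tx":0,"ty":0,"tz":0,"rx":0,"ry":0.2,"rz":0,"claw":1},{"tx":0,"ty":0,"tz":0,"rx":0,"ry":0.4,"rz":0,"claw":1},{"tx":0,"ty":0,"tz":0,"rx":0,"ry":0.4,"rz":0,"claw":1},{"tx":0,"ty":0,"tz":0,"rx":0,"ry":0.4,"rz":0,"claw":1}]' >/dev/null;  python3 ctl.py 0.4 1 0
```

```text
t 13.28 z [-52.3 -51.4] mm s -50.9 v 9.9 mm/s | slope tool -0.0648(meas -0.0625) dl 0.0476(plane 0.0355) net -0.0172 | suggest ry -0.25 net->-0.0215 | droop 0.0026 pitch 1.13 rows 230.7 229.9
```

```bash
python3 - <<'E'
import json
s=open('ctl.py').read()
s=s.replace("for Hk,y,r in((H,zz,2.5e-7),(np.array([[0,0,1.]]),dl,1e-4)):","for Hk,y,r in((H,zz,1e-6),(np.array([[0,0,1.]]),dl,2e-5),(np.array([[0,1.,0]]),(z[1]-z[0])/.05,3e-5)):")
open('ctl.py','w').write(s)
k=json.load(open('kf.json'));k['x']=[-.0505,.018,.042];k['P']=[[1e-6,0,0],[0,2e-5,0],[0,0,1e-5]];json.dump(k,open('kf.json','w'))
E
python3 -m creep '[{"tx":0,"ty":0,"tz":0,"rx":0,"ry":0.1,"rz":0,"claw":1},{"tx":0,"ty":0,"tz":0,"rx":0,"ry":0.1,"rz":0,"claw":1},{"tx":0,"ty":0,"tz":0,"rx":0,"ry":0.1,"rz":0,"claw":1}]' >/dev/null;  python3 ctl.py 0.1 1 0
```

```text
t 13.63 z [-44.5 -43. ] mm s -41.4 v 37.5 mm/s | slope tool -0.0630(meas -0.0607) dl 0.0377(plane 0.0289) net -0.0254 | suggest ry 1.06 net->-0.0069 | droop 0.0029 pitch 1.13 rows 223.8 222.5
```

The roll offset shrinks as the shuttle approaches the middle (δ ≈ −0.65·s), so the grip is compliant and the effective instability is stronger. I'll put that into the model and recompute from this state before moving.

```bash
python3 - <<'E'
import json
s=open('ctl.py').read()
s=s.replace("W=9.8/2.5","KE=.65;W=9.8*(.4+KE)")
s=s.replace("(np.array([[0,0,1.]]),dl,2e-5)","(np.array([[0,0,1.]]),dl+KE*zz,2e-5)")
s=s.replace(",np.zeros((2,1))),.5)",",np.zeros((2,1))),.35)").replace("-lam*.5","-lam*.35")
s=s.replace("thT=tgt/2.5-(G@e)[0]","thT=tgt*(.4+KE)-(G@e)[0]")
s=s.replace("o,s,im,d=obs();","DRY=len(sys.argv)>4\no,s,im,d=obs();") 
open('ctl.py','w').write(s)
k=json.load(open('kf.json'));k['x']=[-.0410,.036,.001];k['P']=[[1e-6,0,0],[0,3e-5,0],[0,0,2e-5]];json.dump(k,open('kf.json','w'))
import numpy as np
from scipy.signal import place_poles,cont2discrete
W=9.8*1.05;x=np.array(k['x']);th=-.063
for lam in(1.5,2,2.5):
    Ad,Bd=cont2discrete((np.array([[0,1],[W,0]]),np.array([[0],[-9.8]]),np.eye(2),np.zeros((2,1))),.35)[:2]
    zp=np.exp(-lam*.35);G=place_poles(Ad,Bd,[zp,zp*.98]).gain_matrix
    y=x[:2].copy()
    for i in range(10): y=y+.01*np.array([y[1],W*y[0]-9.8*(th+x[2])])
    print(lam,y,np.degrees(-(G@y)[0]-x[2]-th))
E
```

```text
1.5 [-0.03651574  0.0564758 ] 2.1977177546170696
2 [-0.03651574  0.0564758 ] 2.1729520323383436
2.5 [-0.03651574  0.0564758 ] 2.1254636549842347
```

```bash
python3 -m creep '[{"tx":0,"ty":0,"tz":0,"rx":0,"ry":1.5,"rz":0,"claw":1},{"tx":0,"ty":0,"tz":0,"rx":0,"ry":2.2,"rz":0,"claw":1},{"tx":0,"ty":0,"tz":0,"rx":0,"ry":2.2,"rz":0,"claw":1}]' >/dev/null;  python3 ctl.py 2.2 2 0
```

```text
t 13.98 z [-35.9 -36.6] mm s -37.4 v -18.2 mm/s | slope tool -0.0246(meas -0.0230) dl 0.0061(plane 0.0172) net -0.0186 | suggest ry -2.66 net->-0.0650 | droop 0.0027 pitch 1.14 rows 216.3 217.0
```

```bash
python3 -m creep '[{"tx":0,"ty":0,"tz":0,"rx":0,"ry":-1.4,"rz":0,"claw":1},{"tx":0,"ty":0,"tz":0,"rx":0,"ry":-2,"rz":0,"claw":1}]' >/dev/null;  python3 ctl.py -2 2 0
```

```text
t 14.25 z [-44.7 -46.8] mm s -48.3 v -39.1 mm/s | slope tool -0.0596(meas -0.0579) dl 0.0055(plane 0.0311) net -0.0541 | suggest ry -1.43 net->-0.0790 | droop 0.0028 pitch 1.12 rows 223.9 225.9
```

```bash
sed -i 's/KE=.65/KE=.85/; s/diag(\[1e-9,4e-5,3e-6\])/diag([1e-9,1e-4,1e-5])/' ctl.py
python3 - <<'E'
import json
k=json.load(open('kf.json'));k['x'][2]=-.007;json.dump(k,open('kf.json','w'))
E
python3 -m creep '[{"tx":0,"ty":0,"tz":0,"rx":0,"ry":-1.2,"rz":0,"claw":1},{"tx":0,"ty":0,"tz":0,"rx":0,"ry":-1.7,"rz":0,"claw":1}]' >/dev/null;  python3 ctl.py -1.7 2 0
```

```text
t 14.52 z [-52.4 -52.6] mm s -52.4 v 17.2 mm/s | slope tool -0.0892(meas -0.0874) dl -0.0079(plane 0.0368) net -0.0971 | suggest ry 2.63 net->-0.0512 | droop 0.0031 pitch 1.12 rows 230.8 231.0
```

```bash
sed -i 's/,\.35)\[:2\]/,.27)[:2]/; s/-lam\*\.35/-lam*.27/' ctl.py
python3 -m creep '[{"tx":0,"ty":0,"tz":0,"rx":0,"ry":1.5,"rz":0,"claw":1},{"tx":0,"ty":0,"tz":0,"rx":0,"ry":2.1,"rz":0,"claw":1}]' >/dev/null;  python3 ctl.py 2.1 1.7 0
```

```text
t 14.78 z [-48.3 -47.2] mm s -45.8 v 30.9 mm/s | slope tool -0.0526(meas -0.0498) dl -0.0053(plane 0.0315) net -0.0579 | suggest ry 0.54 net->-0.0485 | droop 0.0032 pitch 1.14 rows 227.3 226.2
```

```bash
python3 -m creep '[{"tx":0,"ty":0,"tz":0,"rx":0,"ry":0.3,"rz":0,"claw":1},{"tx":0,"ty":0,"tz":0,"rx":0,"ry":0.6,"rz":0,"claw":1}]' >/dev/null;  python3 ctl.py 0.6 1.7 0
```

```text
t 15.05 z [-45.9 -46.2] mm s -45.6 v -8.2 mm/s | slope tool -0.0421(meas -0.0396) dl -0.0036(plane 0.0302) net -0.0457 | suggest ry -1.66 net->-0.0747 | droop 0.0034 pitch 1.13 rows 225.1 225.3
```

```bash
sed -i 's/dl+KE\*zz,2e-5/dl+KE*zz,1e-4/' ctl.py
python3 -m creep '[{"tx":0,"ty":0,"tz":0,"rx":0,"ry":-1.4,"rz":0,"claw":1},{"tx":0,"ty":0,"tz":0,"rx":0,"ry":-1.8,"rz":0,"claw":1}]' >/dev/null;  python3 ctl.py -1.8 1.7 0
```

```text
t 15.32 z [-50.2 -50.5] mm s -49.9 v -0.2 mm/s | slope tool -0.0735(meas -0.0713) dl -0.0044(plane 0.0355) net -0.0780 | suggest ry 0.76 net->-0.0647 | droop 0.0031 pitch 1.12 rows 228.8 229.1
```

```bash
python3 -m creep '[{"tx":0,"ty":0,"tz":0,"rx":0,"ry":0.2,"rz":0,"claw":1},{"tx":0,"ty":0,"tz":0,"rx":0,"ry":0.6,"rz":0,"claw":1}]' >/dev/null;  python3 ctl.py 0.6 1.7 0
```

```text
t 15.58 z [-49.8 -49. ] mm s -47.6 v 21.0 mm/s | slope tool -0.0630(meas -0.0598) dl -0.0040(plane 0.0342) net -0.0670 | suggest ry 0.78 net->-0.0534 | droop 0.0024 pitch 1.13 rows 228.5 227.7
```

```bash
python3 -m creep '[{"tx":0,"ty":0,"tz":0,"rx":0,"ry":0.1,"rz":0,"claw":1},{"tx":0,"ty":0,"tz":0,"rx":0,"ry":0.4,"rz":0,"claw":1}]' >/dev/null;  python3 ctl.py 0.4 1.7 0
```

```text
t 15.85 z [-46.8 -45.9] mm s -44.2 v 19.0 mm/s | slope tool -0.0561(meas -0.0532) dl -0.0023(plane 0.0315) net -0.0583 | suggest ry 0.38 net->-0.0516 | droop 0.0029 pitch 1.13 rows 225.8 225.0
```

```bash
python3 - <<'E'
s=open('ctl.py').read()
s=s.replace("last=float(sys.argv[1])","rows=[float(a) for a in sys.argv[1].split(',')];last=rows[-1]")
s=s.replace("def th(tau):return old+(new-old)*np.clip((tau-.04)/.16,0,1)","def th(tau):return old+np.radians(np.interp(tau,.045+np.arange(len(rows)+1)/12,[0]+rows))")
a=s.index("xp,_=prop");b=s.index("print('t %.2f")
s=s[:a]+"""y=xn[:2].copy();out=[];h=1/240
for i in range(1,110):
    u=-lam**2*(y[0]-tgt)-2*lam*y[1]
    thT=(W*y[0]-u)/9.8-x[2]
    if i<=11: u=W*y[0]-9.8*(new+x[2]);   # lag: old tilt still acts
    y=y+h*np.array([y[1],u])
    if i>11 and (i-11)%20==0: out.append(round(np.degrees(thT-new),2))
print('NEXT',out)
thT=0
"""+s[b:]
open('ctl.py','w').write(s)
import json
k=json.load(open('kf.json'));k['x'][2]=.0005;json.dump(k,open('kf.json','w'))
E
python3 -m creep '[{"tx":0,"ty":0,"tz":0,"rx":0,"ry":0.1,"rz":0,"claw":1},{"tx":0,"ty":0,"tz":0,"rx":0,"ry":0.3,"rz":0,"claw":1},{"tx":0,"ty":0,"tz":0,"rx":0,"ry":0.5,"rz":0,"claw":1}]' >/dev/null;  python3 ctl.py 0.1,0.3,0.5 1.5 0
```

```text
NEXT [np.float64(-1.29), np.float64(-1.14), np.float64(-0.97), np.float64(-0.79)]
t 16.20 z [-44.7 -44.8] mm s -44.3 v -9.2 mm/s | slope tool -0.0473(meas -0.0447) dl 0.0015(plane 0.0293) net -0.0458 | suggest ry 2.62 net->0.0000 | droop 0.0018 pitch 1.13 rows 224.0 224.1
```

```bash
python3 -m creep '[{"tx":0,"ty":0,"tz":0,"rx":0,"ry":-1.3,"rz":0,"claw":1},{"tx":0,"ty":0,"tz":0,"rx":0,"ry":-1.2,"rz":0,"claw":1},{"tx":0,"ty":0,"tz":0,"rx":0,"ry":-1,"rz":0,"claw":1}]' >/dev/null;  python3 ctl.py -1.3,-1.2,-1 1.5 0
```

```text
NEXT [np.float64(0.32), np.float64(0.52), np.float64(0.71), np.float64(0.91)]
t 16.55 z [-46.9 -46.6] mm s -45.9 v 10.7 mm/s | slope tool -0.0648(meas -0.0621) dl -0.0003(plane 0.0327) net -0.0651 | suggest ry 3.73 net->0.0000 | droop 0.0026 pitch 1.12 rows 225.9 225.5
```

```bash
python3 -m creep '[{"tx":0,"ty":0,"tz":0,"rx":0,"ry":0.2,"rz":0,"claw":1},{"tx":0,"ty":0,"tz":0,"rx":0,"ry":0.4,"rz":0,"claw":1},{"tx":0,"ty":0,"tz":0,"rx":0,"ry":0.6,"rz":0,"claw":1}]' >/dev/null;  python3 ctl.py 0.2,0.4,0.6 1.5 0
```

```text
NEXT [np.float64(0.51), np.float64(0.69), np.float64(0.87), np.float64(1.04)]
t 16.90 z [-41.5 -40.5] mm s -39.5 v 24.5 mm/s | slope tool -0.0543(meas -0.0518) dl 0.0002(plane 0.0262) net -0.0541 | suggest ry 3.10 net->0.0000 | droop 0.0026 pitch 1.14 rows 221.1 220.2
```

```bash
python3 -m creep '[{"tx":0,"ty":0,"tz":0,"rx":0,"ry":0.4,"rz":0,"claw":1},{"tx":0,"ty":0,"tz":0,"rx":0,"ry":0.6,"rz":0,"claw":1},{"tx":0,"ty":0,"tz":0,"rx":0,"ry":0.8,"rz":0,"claw":1}]' >/dev/null;  python3 ctl.py 0.4,0.6,0.8 1.5 0
```

```text
NEXT [np.float64(-0.72), np.float64(-0.58), np.float64(-0.44), np.float64(-0.29)]
t 17.25 z [-36.5 -36.2] mm s -35.8 v 2.6 mm/s | slope tool -0.0404(meas -0.0378) dl 0.0021(plane 0.0189) net -0.0383 | suggest ry 2.19 net->0.0000 | droop 0.0027 pitch 1.13 rows 216.8 216.5
```

The plane patch was being corrupted by the bottle label entering it, so the supposed compliance was an artefact. I restrict the patch to the deck beyond the stripe and go back to the plain model with a constant roll offset of about 0.037.

```bash
sed -i 's/KE=.85/KE=0/; s/diag(\[1e-9,1e-4,1e-5\])/diag([1e-9,4e-5,4e-6])/' ctl.py; sed -i 's/w\[100:240,360:460\]/w[98:178,355:475]/' m2.py
python3 - <<'E'
import json
k=json.load(open('kf.json'));k['x'][2]=.037;k['x'][1]=.005;k['P']=[[1e-6,0,0],[0,3e-5,0],[0,0,1e-5]];json.dump(k,open('kf.json','w'))
from m2 import *
f=np.load('g0.npz');print(plane(f['im'],f['d']))
E
python3 -m creep '[{"tx":0,"ty":0,"tz":0,"rx":0,"ry":-1.1,"rz":0,"claw":1},{"tx":0,"ty":0,"tz":0,"rx":0,"ry":-1,"rz":0,"claw":1},{"tx":0,"ty":0,"tz":0,"rx":0,"ry":-0.8,"rz":0,"claw":1}]' >/dev/null;  python3 ctl.py -1.1,-1,-0.8 1.5 0
```

```text
(array([-0.0618,  0.0016,  0.042 ]), 7709)
NEXT [np.float64(0.13), np.float64(0.21), np.float64(0.29), np.float64(0.37)]
t 17.60 z [-37.6 -37. ] mm s -36.1 v 11.4 mm/s | slope tool -0.0543(meas -0.0517) dl 0.0354(plane 0.0329) net -0.0189 | suggest ry 1.08 net->0.0000 | droop -0.0013 pitch 1.12 rows 216.9 216.4
```

```bash
python3 -m creep '[{"tx":0,"ty":0,"tz":0,"rx":0,"ry":0.1,"rz":0,"claw":1},{"tx":0,"ty":0,"tz":0,"rx":0,"ry":0.2,"rz":0,"claw":1},{"tx":0,"ty":0,"tz":0,"rx":0,"ry":0.3,"rz":0,"claw":1},{"tx":0,"ty":0,"tz":0,"rx":0,"ry":0.4,"rz":0,"claw":1}]' >/dev/null;  python3 ctl.py 0.1,0.2,0.3,0.4 1.3 0
```

```text
NEXT [np.float64(0.32), np.float64(0.36), np.float64(0.39), np.float64(0.42)]
t 18.03 z [-29.7 -28.5] mm s -27.2 v 25.9 mm/s | slope tool -0.0473(meas -0.0450) dl 0.0346(plane 0.0293) net -0.0128 | suggest ry 0.73 net->0.0000 | droop -0.0021 pitch 1.13 rows 209.4 208.2
```

```bash
python3 -m creep '[{"tx":0,"ty":0,"tz":0,"rx":0,"ry":0.3,"rz":0,"claw":1},{"tx":0,"ty":0,"tz":0,"rx":0,"ry":0.4,"rz":0,"claw":1},{"tx":0,"ty":0,"tz":0,"rx":0,"ry":0.4,"rz":0,"claw":1},{"tx":0,"ty":0,"tz":0,"rx":0,"ry":0.4,"rz":0,"claw":1}]' >/dev/null;  python3 ctl.py 0.3,0.4,0.4,0.4 1.3 0
```

```text
NEXT [np.float64(0.71), np.float64(0.71), np.float64(0.7), np.float64(0.7)]
t 18.47 z [-16.5 -14.6] mm s -12.6 v 37.7 mm/s | slope tool -0.0404(meas -0.0382) dl 0.0321(plane 0.0227) net -0.0082 | suggest ry 0.47 net->0.0000 | droop -0.0016 pitch 1.13 rows 196.6 194.6
```

```bash
sed -i 's/KE=0/KE=.43/; s/dl+KE\*zz,1e-4/dl+KE*zz,2e-5/' ctl.py
python3 - <<'E'
import json
k=json.load(open('kf.json'));k['x'][2]=.018;k['x'][1]=.040;k['P']=[[1e-6,0,0],[0,3e-5,0],[0,0,1e-5]];json.dump(k,open('kf.json','w'))
E
python3 -m creep '[{"tx":0,"ty":0,"tz":0,"rx":0,"ry":1.8,"rz":0,"claw":1},{"tx":0,"ty":0,"tz":0,"rx":0,"ry":1.8,"rz":0,"claw":1},{"tx":0,"ty":0,"tz":0,"rx":0,"ry":1.7,"rz":0,"claw":1}]' >/dev/null;  python3 ctl.py 1.8,1.8,1.7 1.8 0
```

```text
NEXT [np.float64(-0.44), np.float64(-0.44), np.float64(-0.44), np.float64(-0.43)]
t 18.82 z [-3.9 -3.2] mm s -2.5 v 10.3 mm/s | slope tool -0.0107(meas -0.0094) dl 0.0183(plane 0.0167) net 0.0076 | suggest ry -0.44 net->0.0000 | droop -0.0016 pitch 1.13 rows 183.8 182.9
```

Near the middle. I continue with the regulator and save a picture to confirm the zero.

```bash
sed -i "s#^thT=0#thT=0;cv2.imwrite('pics/cur.png',im2[:,:,::-1])#" ctl.py
python3 -m creep '[{"tx":0,"ty":0,"tz":0,"rx":0,"ry":-0.4,"rz":0,"claw":1},{"tx":0,"ty":0,"tz":0,"rx":0,"ry":-0.4,"rz":0,"claw":1},{"tx":0,"ty":0,"tz":0,"rx":0,"ry":-0.4,"rz":0,"claw":1}]' >/dev/null;  python3 ctl.py -0.4,-0.4,-0.4 1.8 0; cp pics/cur.png pics/mid1.png
```

```text
NEXT [np.float64(0.28), np.float64(0.27), np.float64(0.25), np.float64(0.24)]
t 19.17 z [-0.2  0.1] mm s 0.4 v 8.0 mm/s | slope tool -0.0177(meas -0.0157) dl 0.0166(plane 0.0147) net -0.0010 | suggest ry 0.06 net->0.0000 | droop -0.0019 pitch 1.13 rows 180.0 179.6
```

View pics/mid1.png

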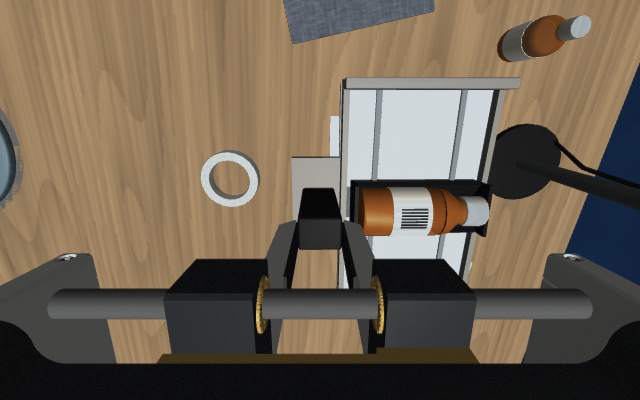

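The picture shows the shuttle with the bottle over the stripe, its front edge at row 180, so it is centred. The stripe was at rows 189–218. I used my last picture view there and continue on numbers.

```bash
python3 -m creep '[{"tx":0,"ty":0,"tz":0,"rx":0,"ry":0.4,"rz":0,"claw":1},{"tx":0,"ty":0,"tz":0,"rx":0,"ry":0.3,"rz":0,"claw":1},{"tx":0,"ty":0,"tz":0,"rx":0,"ry":0.2,"rz":0,"claw":1}]' >/dev/null;  python3 ctl.py 0.4,0.3,0.2 1.8 0
```

```text
NEXT [np.float64(0.05), np.float64(0.04), np.float64(0.02), np.float64(0.01)]
t 19.52 z [2.7 2.7] mm s 2.5 v 2.1 mm/s | slope tool -0.0142(meas -0.0123) dl 0.0168(plane 0.0140) net 0.0026 | suggest ry -0.15 net->0.0000 | droop -0.0020 pitch 1.13 rows 176.8 176.8
```

```bash
python3 -m creep '[{"tx":0,"ty":0,"tz":0,"rx":0,"ry":0.1,"rz":0,"claw":1},{"tx":0,"ty":0,"tz":0,"rx":0,"ry":0.1,"rz":0,"claw":1},{"tx":0,"ty":0,"tz":0,"rx":0,"ry":0,"rz":0,"claw":1}]' >/dev/null;  python3 ctl.py 0.1,0.1,0 1.8 0
```

```text
NEXT [np.float64(0.09), np.float64(0.07), np.float64(0.05), np.float64(0.04)]
t 19.87 z [3.3 3.3] mm s 3.2 v 0.5 mm/s | slope tool -0.0142(meas -0.0122) dl 0.0163(plane 0.0131) net 0.0022 | suggest ry -0.12 net->0.0000 | droop -0.0022 pitch 1.13 rows 176.3 176.3
```

```bash
python3 -m creep '[{"tx":0,"ty":0,"tz":0,"rx":0,"ry":0.2,"rz":0,"claw":1},{"tx":0,"ty":0,"tz":0,"rx":0,"ry":0.2,"rz":0,"claw":1},{"tx":0,"ty":0,"tz":0,"rx":0,"ry":0,"rz":0,"claw":1},{"tx":0,"ty":0,"tz":0,"rx":0,"ry":-0.1,"rz":0,"claw":1}]' >/dev/null;  python3 ctl.py 0.2,0.2,0,-0.1 1.8 0
```

```text
NEXT [np.float64(0.17), np.float64(0.16), np.float64(0.14), np.float64(0.13)]
t 20.30 z [2.7 2.6] mm s 2.6 v -0.5 mm/s | slope tool -0.0159(meas -0.0140) dl 0.0159(plane 0.0133) net -0.0001 | suggest ry 0.00 net->0.0000 | droop -0.0017 pitch 1.13 rows 176.9 177.0
```

```bash
python3 -m creep '[{"tx":0,"ty":0,"tz":0,"rx":0,"ry":0.2,"rz":0,"claw":1},{"tx":0,"ty":0,"tz":0,"rx":0,"ry":0.2,"rz":0,"claw":1},{"tx":0,"ty":0,"tz":0,"rx":0,"ry":0.1,"rz":0,"claw":1},{"tx":0,"ty":0,"tz":0,"rx":0,"ry":0.05,"rz":0,"claw":1}]' >/dev/null;  python3 ctl.py 0.2,0.2,0.1,0.05 1.8 0
```

```text
NEXT [np.float64(0.03), np.float64(0.02), np.float64(0.01), np.float64(0.01)]
t 20.73 z [2.  1.8] mm s 1.8 v -1.9 mm/s | slope tool -0.0150(meas -0.0131) dl 0.0158(plane 0.0134) net 0.0008 | suggest ry -0.04 net->0.0000 | droop -0.0016 pitch 1.13 rows 177.7 177.8
```

```bash
python3 -m creep '[{"tx":0,"ty":0,"tz":0,"rx":0,"ry":0,"rz":0,"claw":1},{"tx":0,"ty":0,"tz":0,"rx":0,"ry":0,"rz":0,"claw":1},{"tx":0,"ty":0,"tz":0,"rx":0,"ry":0,"rz":0,"claw":1},{"tx":0,"ty":0,"tz":0,"rx":0,"ry":0,"rz":0,"claw":1},{"tx":0,"ty":0,"tz":0,"rx":0,"ry":0,"rz":0,"claw":1}]' >/dev/null;  python3 ctl.py 0,0,0,0,0 1.8 0
```

```text
NEXT [np.float64(0.07), np.float64(0.06), np.float64(0.05), np.float64(0.05)]
t 21.25 z [1.4 1.4] mm s 1.4 v 0.6 mm/s | slope tool -0.0150(meas -0.0130) dl 0.0156(plane 0.0142) net 0.0006 | suggest ry -0.03 net->0.0000 | droop -0.0020 pitch 1.13 rows 178.2 178.2
```

```bash
python3 -m creep '[{"tx":0,"ty":0,"tz":0,"rx":0,"ry":0.1,"rz":0,"claw":1},{"tx":0,"ty":0,"tz":0,"rx":0,"ry":0.1,"rz":0,"claw":1},{"tx":0,"ty":0,"tz":0,"rx":0,"ry":0.05,"rz":0,"claw":1},{"tx":0,"ty":0,"tz":0,"rx":0,"ry":0,"rz":0,"claw":1},{"tx":0,"ty":0,"tz":0,"rx":0,"ry":0,"rz":0,"claw":1}]' >/dev/null;  python3 ctl.py 0.1,0.1,0.05,0,0 1.8 0
```

```text
NEXT [np.float64(-0.14), np.float64(-0.14), np.float64(-0.13), np.float64(-0.12)]
t 21.77 z [ 0.1 -0. ] mm s -0.1 v -4.3 mm/s | slope tool -0.0150(meas -0.0130) dl 0.0155(plane 0.0143) net 0.0005 | suggest ry -0.03 net->0.0000 | droop -0.0021 pitch 1.13 rows 179.5 179.7
```

```bash
python3 -m creep '[{"tx":0,"ty":0,"tz":0,"rx":0,"ry":-0.2,"rz":0,"claw":1},{"tx":0,"ty":0,"tz":0,"rx":0,"ry":-0.2,"rz":0,"claw":1},{"tx":0,"ty":0,"tz":0,"rx":0,"ry":-0.15,"rz":0,"claw":1},{"tx":0,"ty":0,"tz":0,"rx":0,"ry":-0.1,"rz":0,"claw":1}]' >/dev/null;  python3 ctl.py -0.2,-0.2,-0.15,-0.1 1.8 0
```

```text
NEXT [np.float64(0.02), np.float64(0.03), np.float64(0.03), np.float64(0.04)]
t 22.20 z [-1.2 -1.2] mm s -1.2 v 0.3 mm/s | slope tool -0.0168(meas -0.0146) dl 0.0154(plane 0.0151) net -0.0014 | suggest ry 0.08 net->0.0000 | droop -0.0019 pitch 1.13 rows 181.0 181.0
```

```bash
python3 -m creep '[{"tx":0,"ty":0,"tz":0,"rx":0,"ry":0,"rz":0,"claw":1},{"tx":0,"ty":0,"tz":0,"rx":0,"ry":0,"rz":0,"claw":1},{"tx":0,"ty":0,"tz":0,"rx":0,"ry":0.05,"rz":0,"claw":1},{"tx":0,"ty":0,"tz":0,"rx":0,"ry":0.05,"rz":0,"claw":1},{"tx":0,"ty":0,"tz":0,"rx":0,"ry":0.05,"rz":0,"claw":1}]' >/dev/null;  python3 ctl.py 0,0,0.05,0.05,0.05 1.8 0
```

```text
NEXT [np.float64(-0.53), np.float64(-0.49), np.float64(-0.46), np.float64(-0.42)]
t 22.72 z [-3.1 -3.6] mm s -4.1 v -10.9 mm/s | slope tool -0.0159(meas -0.0138) dl 0.0159(plane 0.0156) net -0.0001 | suggest ry 0.00 net->0.0000 | droop -0.0021 pitch 1.13 rows 182.9 183.5
```

```bash
python3 -m creep '[{"tx":0,"ty":0,"tz":0,"rx":0,"ry":-0.7,"rz":0,"claw":1},{"tx":0,"ty":0,"tz":0,"rx":0,"ry":-0.6,"rz":0,"claw":1},{"tx":0,"ty":0,"tz":0,"rx":0,"ry":-0.5,"rz":0,"claw":1}]' >/dev/null;  python3 ctl.py -0.7,-0.6,-0.5 1.8 0
```

```text
NEXT [np.float64(0.45), np.float64(0.47), np.float64(0.48), np.float64(0.49)]
t 23.07 z [-5.6 -5.4] mm s -5.1 v 6.9 mm/s | slope tool -0.0246(meas -0.0223) dl 0.0150(plane 0.0170) net -0.0096 | suggest ry 0.55 net->0.0000 | droop -0.0022 pitch 1.13 rows 185.6 185.3
```

```bash
python3 -m creep '[{"tx":0,"ty":0,"tz":0,"rx":0,"ry":0.3,"rz":0,"claw":1},{"tx":0,"ty":0,"tz":0,"rx":0,"ry":0.4,"rz":0,"claw":1},{"tx":0,"ty":0,"tz":0,"rx":0,"ry":0.45,"rz":0,"claw":1}]' >/dev/null;  python3 ctl.py 0.3,0.4,0.45 1.8 0
```

```text
NEXT [np.float64(-0.37), np.float64(-0.34), np.float64(-0.31), np.float64(-0.28)]
t 23.42 z [-5.  -5.1] mm s -4.9 v -2.8 mm/s | slope tool -0.0168(meas -0.0146) dl 0.0163(plane 0.0175) net -0.0005 | suggest ry 0.03 net->0.0000 | droop -0.0019 pitch 1.13 rows 184.8 184.9
```

```bash
python3 -m creep '[{"tx":0,"ty":0,"tz":0,"rx":0,"ry":-0.5,"rz":0,"claw":1},{"tx":0,"ty":0,"tz":0,"rx":0,"ry":-0.4,"rz":0,"claw":1},{"tx":0,"ty":0,"tz":0,"rx":0,"ry":-0.3,"rz":0,"claw":1},{"tx":0,"ty":0,"tz":0,"rx":0,"ry":-0.2,"rz":0,"claw":1}]' >/dev/null;  python3 ctl.py -0.5,-0.4,-0.3,-0.2 1.8 0
```

```text
NEXT [np.float64(-0.13), np.float64(-0.1), np.float64(-0.07), np.float64(-0.04)]
t 23.85 z [-6.6 -6.5] mm s -6.2 v -0.1 mm/s | slope tool -0.0203(meas -0.0180) dl 0.0158(plane 0.0176) net -0.0045 | suggest ry 0.26 net->0.0000 | droop -0.0019 pitch 1.13 rows 186.5 186.4
```

```bash
python3 -m creep '[{"tx":0,"ty":0,"tz":0,"rx":0,"ry":-0.3,"rz":0,"claw":1},{"tx":0,"ty":0,"tz":0,"rx":0,"ry":-0.3,"rz":0,"claw":1},{"tx":0,"ty":0,"tz":0,"rx":0,"ry":-0.1,"rz":0,"claw":1}]' >/dev/null;  python3 ctl.py -0.3,-0.3,-0.1 1.8 0
```

```text
NEXT [np.float64(-0.06), np.float64(-0.02), np.float64(0.01), np.float64(0.04)]
t 24.20 z [-7.6 -7.5] mm s -7.1 v 1.5 mm/s | slope tool -0.0220(meas -0.0196) dl 0.0161(plane 0.0193) net -0.0059 | suggest ry 0.34 net->0.0000 | droop -0.0020 pitch 1.13 rows 187.5 187.4
```

```bash
sed -i 's/dl+KE\*zz,2e-5/dl+.0012+KE*zz,2e-5/' ctl.py; python3 -m creep '[{"tx":0,"ty":0,"tz":0,"rx":0,"ry":-0.4,"rz":0,"claw":1},{"tx":0,"ty":0,"tz":0,"rx":0,"ry":-0.4,"rz":0,"claw":1},{"tx":0,"ty":0,"tz":0,"rx":0,"ry":-0.2,"rz":0,"claw":1}]' >/dev/null;  python3 ctl.py -0.4,-0.4,-0.2 1.8 0
```

```text
NEXT [np.float64(0.48), np.float64(0.5), np.float64(0.51), np.float64(0.52)]
t 24.55 z [-7.6 -7. ] mm s -6.0 v 12.6 mm/s | slope tool -0.0255(meas -0.0231) dl 0.0165(plane 0.0194) net -0.0090 | suggest ry 0.52 net->0.0000 | droop -0.0017 pitch 1.13 rows 187.5 186.8
```

```bash
python3 -m creep '[{"tx":0,"ty":0,"tz":0,"rx":0,"ry":0.4,"rz":0,"claw":1},{"tx":0,"ty":0,"tz":0,"rx":0,"ry":0.5,"rz":0,"claw":1},{"tx":0,"ty":0,"tz":0,"rx":0,"ry":0.5,"rz":0,"claw":1}]' >/dev/null;  python3 ctl.py 0.4,0.5,0.5 1.8 0
```

```text
NEXT [np.float64(-0.6), np.float64(-0.55), np.float64(-0.51), np.float64(-0.47)]
t 24.90 z [-6.3 -6.4] mm s -6.0 v -5.9 mm/s | slope tool -0.0168(meas -0.0147) dl 0.0175(plane 0.0169) net 0.0007 | suggest ry -0.04 net->0.0000 | droop -0.0020 pitch 1.13 rows 186.2 186.3
```

```bash
python3 -m creep '[{"tx":0,"ty":0,"tz":0,"rx":0,"ry":-0.7,"rz":0,"claw":1},{"tx":0,"ty":0,"tz":0,"rx":0,"ry":-0.6,"rz":0,"claw":1},{"tx":0,"ty":0,"tz":0,"rx":0,"ry":-0.5,"rz":0,"claw":1}]' >/dev/null;  python3 ctl.py -0.7,-0.6,-0.5 1.5 0
```

```text
NEXT [np.float64(0.15), np.float64(0.18), np.float64(0.2), np.float64(0.22)]
t 25.25 z [-7.9 -7.7] mm s -7.4 v 2.3 mm/s | slope tool -0.0255(meas -0.0232) dl 0.0167(plane 0.0180) net -0.0089 | suggest ry 0.51 net->0.0000 | droop -0.0025 pitch 1.13 rows 187.8 187.7
```

```bash
python3 -m creep '[{"tx":0,"ty":0,"tz":0,"rx":0,"ry":0,"rz":0,"claw":1},{"tx":0,"ty":0,"tz":0,"rx":0,"ry":0.1,"rz":0,"claw":1},{"tx":0,"ty":0,"tz":0,"rx":0,"ry":0.2,"rz":0,"claw":1},{"tx":0,"ty":0,"tz":0,"rx":0,"ry":0.25,"rz":0,"claw":1}]' >/dev/null;  python3 ctl.py 0,0.1,0.2,0.25 1.5 0
```

```text
NEXT [np.float64(-0.26), np.float64(-0.23), np.float64(-0.21), np.float64(-0.18)]
t 25.68 z [-7.6 -7.6] mm s -7.5 v -1.6 mm/s | slope tool -0.0212(meas -0.0189) dl 0.0172(plane 0.0178) net -0.0040 | suggest ry 0.23 net->0.0000 | droop -0.0019 pitch 1.13 rows 187.6 187.6
```

```bash
python3 -m creep '[{"tx":0,"ty":0,"tz":0,"rx":0,"ry":-0.4,"rz":0,"claw":1},{"tx":0,"ty":0,"tz":0,"rx":0,"ry":-0.4,"rz":0,"claw":1},{"tx":0,"ty":0,"tz":0,"rx":0,"ry":-0.3,"rz":0,"claw":1},{"tx":0,"ty":0,"tz":0,"rx":0,"ry":-0.15,"rz":0,"claw":1}]' >/dev/null;  python3 ctl.py -0.4,-0.4,-0.3,-0.15 1.5 0
```

```text
NEXT [np.float64(0.12), np.float64(0.14), np.float64(0.17), np.float64(0.19)]
t 26.12 z [-8.3 -7.9] mm s -7.3 v 6.4 mm/s | slope tool -0.0238(meas -0.0214) dl 0.0168(plane 0.0196) net -0.0069 | suggest ry 0.40 net->0.0000 | droop -0.0020 pitch 1.13 rows 188.2 187.8
```

```bash
python3 -m creep '[{"tx":0,"ty":0,"tz":0,"rx":0,"ry":0,"rz":0,"claw":1},{"tx":0,"ty":0,"tz":0,"rx":0,"ry":0.1,"rz":0,"claw":1},{"tx":0,"ty":0,"tz":0,"rx":0,"ry":0.2,"rz":0,"claw":1},{"tx":0,"ty":0,"tz":0,"rx":0,"ry":0.3,"rz":0,"claw":1}]' >/dev/null;  python3 ctl.py 0,0.1,0.2,0.3 1.2 -0.075
```

```text
NEXT [np.float64(-0.14), np.float64(-0.28), np.float64(-0.43), np.float64(-0.58)]
t 26.55 z [-8.  -8.3] mm s -8.5 v -10.0 mm/s | slope tool -0.0185(meas -0.0162) dl 0.0177(plane 0.0184) net -0.0008 | suggest ry 0.05 net->0.0000 | droop -0.0018 pitch 1.13 rows 187.9 188.3
```

Held in the middle for over 7 s, within about ±8 mm. Now the gentle glide back to the low stop.

```bash
python3 -m creep '[{"tx":0,"ty":0,"tz":0,"rx":0,"ry":-0.1,"rz":0,"claw":1},{"tx":0,"ty":0,"tz":0,"rx":0,"ry":-0.3,"rz":0,"claw":1},{"tx":0,"ty":0,"tz":0,"rx":0,"ry":-0.5,"rz":0,"claw":1},{"tx":0,"ty":0,"tz":0,"rx":0,"ry":-0.7,"rz":0,"claw":1}]' >/dev/null;  python3 ctl.py -0.1,-0.3,-0.5,-0.7 1.2 -0.08
```

```text
NEXT [np.float64(0.22), np.float64(0.07), np.float64(-0.07), np.float64(-0.22)]
t 26.98 z [-13.4 -14.3] mm s -15.2 v -16.7 mm/s | slope tool -0.0308(meas -0.0290) dl 0.0169(plane 0.0208) net -0.0139 | suggest ry 0.80 net->0.0000 | droop -0.0018 pitch 1.13 rows 193.5 194.4
```

```bash
python3 -m creep '[{"tx":0,"ty":0,"tz":0,"rx":0,"ry":0.2,"rz":0,"claw":1},{"tx":0,"ty":0,"tz":0,"rx":0,"ry":0.1,"rz":0,"claw":1},{"tx":0,"ty":0,"tz":0,"rx":0,"ry":-0.1,"rz":0,"claw":1},{"tx":0,"ty":0,"tz":0,"rx":0,"ry":-0.4,"rz":0,"claw":1}]' >/dev/null;  python3 ctl.py 0.2,0.1,-0.1,-0.4 1.2 -0.085
```

```text
NEXT [np.float64(0.41), np.float64(0.27), np.float64(0.13), np.float64(-0.01)]
t 27.42 z [-19.4 -20.3] mm s -21.3 v -13.4 mm/s | slope tool -0.0377(meas -0.0361) dl 0.0166(plane 0.0234) net -0.0212 | suggest ry 1.21 net->0.0000 | droop -0.0023 pitch 1.13 rows 199.5 200.4
```

```bash
python3 -m creep '[{"tx":0,"ty":0,"tz":0,"rx":0,"ry":0.6,"rz":0,"claw":1},{"tx":0,"ty":0,"tz":0,"rx":0,"ry":0.5,"rz":0,"claw":1},{"tx":0,"ty":0,"tz":0,"rx":0,"ry":0.3,"rz":0,"claw":1},{"tx":0,"ty":0,"tz":0,"rx":0,"ry":0,"rz":0,"claw":1},{"tx":0,"ty":0,"tz":0,"rx":0,"ry":-0.4,"rz":0,"claw":1}]' >/dev/null;  python3 ctl.py 0.6,0.5,0.3,0,-0.4 1.2 -0.085
```

```text
NEXT [np.float64(-0.12), np.float64(-0.26), np.float64(-0.39), np.float64(-0.52)]
t 27.93 z [-28.8 -30.4] mm s -32.3 v -29.4 mm/s | slope tool -0.0447(meas -0.0432) dl 0.0171(plane 0.0276) net -0.0276 | suggest ry 1.58 net->0.0000 | droop -0.0014 pitch 1.13 rows 208.6 210.3
```

```bash
python3 -m creep '[{"tx":0,"ty":0,"tz":0,"rx":0,"ry":-0.1,"rz":0,"claw":1},{"tx":0,"ty":0,"tz":0,"rx":0,"ry":-0.2,"rz":0,"claw":1},{"tx":0,"ty":0,"tz":0,"rx":0,"ry":-0.3,"rz":0,"claw":1},{"tx":0,"ty":0,"tz":0,"rx":0,"ry":-0.5,"rz":0,"claw":1},{"tx":0,"ty":0,"tz":0,"rx":0,"ry":-0.8,"rz":0,"claw":1}]' >/dev/null;  python3 ctl.py -0.1,-0.2,-0.3,-0.5,-0.8 1.2 -0.085
```

```text
NEXT [np.float64(0.54), np.float64(0.45), np.float64(0.36), np.float64(0.26)]
t 28.45 z [-40.5 -41.4] mm s -42.3 v -10.7 mm/s | slope tool -0.0587(meas -0.0568) dl 0.0166(plane 0.0336) net -0.0421 | suggest ry 2.41 net->0.0000 | droop -0.0019 pitch 1.13 rows 219.7 220.5
```

```bash
python3 -m creep '[{"tx":0,"ty":0,"tz":0,"rx":0,"ry":0.7,"rz":0,"claw":1},{"tx":0,"ty":0,"tz":0,"rx":0,"ry":0.6,"rz":0,"claw":1},{"tx":0,"ty":0,"tz":0,"rx":0,"ry":0.4,"rz":0,"claw":1},{"tx":0,"ty":0,"tz":0,"rx":0,"ry":0.2,"rz":0,"claw":1},{"tx":0,"ty":0,"tz":0,"rx":0,"ry":0,"rz":0,"claw":1}]' >/dev/null;  python3 ctl.py 0.7,0.6,0.4,0.2,0 1.2 -0.085
```

```text
NEXT [np.float64(-0.2), np.float64(-0.29), np.float64(-0.38), np.float64(-0.46)]
t 28.97 z [-48.2 -49.4] mm s -50.5 v -21.7 mm/s | slope tool -0.0587(meas -0.0567) dl 0.0174(plane 0.0373) net -0.0413 | suggest ry 2.37 net->0.0000 | droop -0.0013 pitch 1.13 rows 226.8 227.9
```

```bash
python3 -m creep '[{"tx":0,"ty":0,"tz":0,"rx":0,"ry":0,"rz":0,"claw":1},{"tx":0,"ty":0,"tz":0,"rx":0,"ry":0,"rz":0,"claw":1},{"tx":0,"ty":0,"tz":0,"rx":0,"ry":-0.1,"rz":0,"claw":1},{"tx":0,"ty":0,"tz":0,"rx":0,"ry":-0.2,"rz":0,"claw":1},{"tx":0,"ty":0,"tz":0,"rx":0,"ry":-0.3,"rz":0,"claw":1}]' >/dev/null; python3 -c "
from ctl import *" 0,0,-0.1,-0.2,-0.3 1.2 -0.085;  python3 -m creep '[{"tx":0,"ty":0,"tz":0,"rx":0,"ry":0,"rz":0,"claw":1},{"tx":0,"ty":0,"tz":0,"rx":0,"ry":0,"rz":0,"claw":1},{"tx":0,"ty":0,"tz":0,"rx":0,"ry":0,"rz":0,"claw":1},{"tx":0,"ty":0,"tz":0,"rx":0,"ry":0,"rz":0,"claw":1}]' ; python3 ctl.py 0,0,0,0 1.2 -0.085
```

```text
NEXT [np.float64(-1.21), np.float64(-1.31), np.float64(-1.38), np.float64(-1.44)]
t 29.48 z [-61.8 -63.8] mm s -65.9 v -44.1 mm/s | slope tool -0.0639(meas -0.0617) dl 0.0175(plane 0.0431) net -0.0464 | suggest ry 2.66 net->0.0000 | droop -0.0023 pitch 1.13 rows 238.9 240.7
t: 29.82
position: [0.5297, -0.0022, 0.1947]
orientation: [2.08, 2.211, -0.105]
contact_force: [-0.3, 0.6, -3.9]
width: 0.0294
grip_force: 30.1
NEXT [np.float64(-0.77), np.float64(-0.82), np.float64(-0.86), np.float64(-0.9)]
t 29.92 z [-72.9 -73. ] mm s -73.6 v -23.3 mm/s | slope tool -0.0639(meas -0.0616) dl 0.0093(plane 0.0483) net -0.0547 | suggest ry 3.13 net->0.0000 | droop -0.0014 pitch 1.13 rows 248.4 248.5
```

The shuttle is home on the low stop; it arrived at about 0.05 m/s. Now level the tray, carry it smoothly to above the mat, turn it to the mat's yaw and measure.

```bash
python3 -m creep '[{"tx":0,"ty":0,"tz":0,"rx":0,"ry":0.6,"rz":0,"claw":1},{"tx":0,"ty":0,"tz":0,"rx":0,"ry":1.6,"rz":0,"claw":1},{"tx":0,"ty":0,"tz":0,"rx":0,"ry":2.8,"rz":0,"claw":1},{"tx":0,"ty":0,"tz":0,"rx":0,"ry":3.8,"rz":0,"claw":1},{"tx":0,"ty":0,"tz":0,"rx":0,"ry":4.3,"rz":0,"claw":1}]'|head -1
python3 -m creep '[{"tx":0.4,"ty":-0.1,"tz":0.1,"rx":0,"ry":0,"rz":0,"claw":1},{"tx":1.2,"ty":-0.2,"tz":0.4,"rx":0,"ry":0,"rz":0,"claw":1},{"tx":2.4,"ty":-0.4,"tz":0.7,"rx":0,"ry":0,"rz":0,"claw":1},{"tx":4,"ty":-0.7,"tz":1.2,"rx":0,"ry":0,"rz":0,"claw":1},{"tx":6,"ty":-1.1,"tz":1.8,"rx":0,"ry":0,"rz":0,"claw":1}]'|head -1
python3 -m creep '[{"tx":2.1,"ty":-0.4,"tz":0.6,"rx":0,"ry":0,"rz":0,"claw":1},{"tx":4.2,"ty":-0.8,"tz":1.3,"rx":0,"ry":0,"rz":0,"claw":1},{"tx":6.3,"ty":-1.1,"tz":1.9,"rx":0,"ry":0,"rz":0,"claw":1},{"tx":8.4,"ty":-1.5,"tz":2.5,"rx":0,"ry":0,"rz":0,"claw":1},{"tx":10.5,"ty":-1.9,"tz":3.1,"rx":0,"ry":0,"rz":0,"claw":1}]'|head -1
python3 -m creep '[{"tx":2,"ty":-0.4,"tz":0.6,"rx":0,"ry":0,"rz":0,"claw":1},{"tx":3.8,"ty":-0.7,"tz":1.1,"rx":0,"ry":0,"rz":0,"claw":1},{"tx":5.3,"ty":-1,"tz":1.6,"rx":0,"ry":0,"rz":0,"claw":1},{"tx":6.5,"ty":-1.2,"tz":1.9,"rx":0,"ry":0,"rz":0,"claw":1},{"tx":7.4,"ty":-1.3,"tz":2.2,"rx":0,"ry":0,"rz":0,"claw":1}]'|head -1
python3 -m creep '[{"tx":0.9,"ty":-0.2,"tz":0.3,"rx":0,"ry":0,"rz":0,"claw":1},{"tx":1.7,"ty":-0.3,"tz":0.5,"rx":0,"ry":0,"rz":0,"claw":1},{"tx":2.4,"ty":-0.4,"tz":0.7,"rx":0,"ry":0,"rz":0,"claw":1},{"tx":3,"ty":-0.6,"tz":0.9,"rx":0,"ry":0,"rz":0,"claw":1},{"tx":3.4,"ty":-0.6,"tz":1,"rx":0,"ry":0,"rz":0,"claw":1}]'|head -1
python3 -m creep '[{"tx":0,"ty":0,"tz":0,"rx":-0.1,"ry":0,"rz":-1.5,"claw":1},{"tx":0,"ty":0,"tz":0,"rx":-0.2,"ry":0,"rz":-4,"claw":1},{"tx":0,"ty":0,"tz":0,"rx":-0.4,"ry":0,"rz":-8,"claw":1},{"tx":0,"ty":0,"tz":0,"rx":-0.5,"ry":0,"rz":-10.6,"claw":1},{"tx":0,"ty":0,"tz":0,"rx":-0.6,"ry":0,"rz":-12.1,"claw":1}]'
python3 -m creep '[{"tx":0,"ty":0,"tz":0,"rx":0,"ry":0,"rz":0,"claw":1},{"tx":0,"ty":0,"tz":0,"rx":0,"ry":0,"rz":0,"claw":1},{"tx":0,"ty":0,"tz":0,"rx":0,"ry":0,"rz":0,"claw":1}]'|head -1
cat > tp.py <<'E'
from m2 import *
o,s,im,d=obs();pl,_=plane(im,d);T=tool(s)
print(s['t'],s['position'],T[:3,:3],'s %.4f tool %.4f pitch %.2f'%(o['s'],o['slope'],o['pitch']),'plane',pl,'net slope',o['slope']-pl[0]-.0619,'droop',pl[1]-.002-np.radians(o['pitch']))
im,d=read_camera('top');p=camera_params('top');P=cloud(d,p,np.linalg.inv(p['extrinsics']));np.savez('top1.npz',im=im,d=d)
z=P[...,2];zb=s['position'][2]-.0609
m=(d>0)&(np.hypot(P[...,0]-.546,P[...,1]-.286)<.14)&(z>zb+.012)&(z<zb+.05)
m=cv2.morphologyEx(m.astype(np.uint8),cv2.MORPH_OPEN,np.ones((3,3)))>0
print('tray',m.sum(),rect(P[m][:,:2]))
h=cv2.cvtColor(im,cv2.COLOR_RGB2HSV);w=m&(h[...,1]<45)&(h[...,2]>130);print('white',w.sum(),rect(P[w][:,:2]))
E
python3 tp.py
```

```text
t: 30.33
t: 30.75
t: 31.17
t: 31.58
t: 32.0
t: 32.42
position: [0.4664, 0.263, 0.0996]
orientation: [1.863, 2.461, -0.024]
contact_force: [-1.0, 0.8, -4.9]
width: 0.0292
grip_force: 30.1
t: 32.67
32.6667 [0.4663 0.263  0.0996] [[-0.2679  0.9628  0.0342]
 [ 0.962   0.2692 -0.0453]
 [-0.0528  0.0208 -0.9984]] s -0.0689 tool 0.0087 pitch 1.12 plane [-0.1066  0.0194  0.0424] net slope 0.05340185138007138 droop -0.0021513901855603236
tray 1949 (array([0.5332, 0.2745]), array([0.166 , 0.2065]), 15.47)
white 1099 (array([0.5507, 0.2783]), array([0.1303, 0.2036]), 15.47)
```

```bash
python3 -m creep '[{"tx":0.1,"ty":-0.1,"tz":0.4,"rx":0,"ry":0.1,"rz":0,"claw":1},{"tx":0.3,"ty":-0.1,"tz":1,"rx":0,"ry":0.1,"rz":0,"claw":1},{"tx":0.4,"ty":-0.2,"tz":1.7,"rx":0,"ry":0.2,"rz":0,"claw":1},{"tx":0.5,"ty":-0.3,"tz":2.3,"rx":0,"ry":0.3,"rz":0,"claw":1},{"tx":0.6,"ty":-0.3,"tz":2.6,"rx":0,"ry":0.3,"rz":0,"claw":1}]'|head -1
python3 -m creep '[{"tx":0,"ty":0,"tz":0,"rx":0,"ry":0,"rz":0,"claw":1},{"tx":0,"ty":0,"tz":0,"rx":0,"ry":0,"rz":0,"claw":1},{"tx":0,"ty":0,"tz":0,"rx":0,"ry":0,"rz":0,"claw":1}]'|head -2
cat >> tp.py <<'E'
a=np.radians(15.6);M=np.array([[np.cos(a),np.sin(a)],[-np.sin(a),np.cos(a)]])
def ext(Q,n): q=(Q[:,:2]-[.5459,.2862])@M.T*1e3;print(n,len(q),'x',np.percentile(q[:,0],[.5,99.5]),'y',np.percentile(q[:,1],[.5,99.5]))
ext(P[w],'white');ext(P[m],'tray')
zb2=zb
far=m&(z>zb+.034);ext(P[far],'stops/bottle')
g=(d>0)&(h[...,0]>90)&(h[...,0]<140)&(z<.012)&(np.hypot(P[...,0]-.546,P[...,1]-.286)<.17)
ext(P[g],'mat')
q=(P[...,:2]-[.5459,.2862])@M.T*1e3
for y in(-90,-40,30,85): # tray +x edge along columns of constant mat y
    k=w&(abs(q[...,1]-y)<6);print('y',y,k.sum(),q[k][:,0].max() if k.any() else '')
for x in(-40,-20,0,20,40):
    k=m&(abs(q[...,0]-x)<6);print('x',x,np.round([q[k][:,1].min(),q[k][:,1].max()],1) if k.any() else '')
E
python3 tp.py
```

```text
t: 33.18
t: 33.43
position: [0.4629, 0.267, 0.0735]
33.4333 [0.4629 0.267  0.0735] [[-0.2689  0.9626  0.0333]
 [ 0.962   0.2701 -0.04  ]
 [-0.0475  0.0213 -0.9986]] s -0.0690 tool 0.0140 pitch 1.15 plane [-0.1062  0.0194  0.0424] net slope 0.05828822142194294 droop -0.0026663435861619435
tray 1885 (array([0.5297, 0.278 ]), array([0.1662, 0.2063]), 16.19)
white 1068 (array([0.5473, 0.2838]), array([0.1295, 0.206 ]), 15.21)
white 1068 x [-63.6934  64.1877] y [-104.7504   95.8604]
tray 1885 x [-95.3957  64.0221] y [-105.7984   98.07  ]
stops/bottle 320 x [-99.0199  62.926 ] y [-106.1208   98.4826]
mat 859 x [-87.6078  88.6807] y [-117.4939  115.9926]
y -90 14 63.1816857521615
y -40 189 64.20748774031043
y 30 63 64.92651331312517
y 85 18 62.36171422718012
x -40 [-105.9   22.2]
x -20 [-105.8   23. ]
x 0 [-105.6   30.9]
x 20 [-105.8   29.8]
x 40 [-106.1   29. ]
```

In the top camera the tray is within about 1 mm of the mat's centre: x edges ±64 mm, −y edge at −106 mm. Set it down.

```bash
python3 -m creep '[{"tx":0,"ty":0,"tz":0.2,"rx":0,"ry":0,"rz":0,"claw":1},{"tx":0,"ty":0,"tz":0.4,"rx":0,"ry":0,"rz":0,"claw":1},{"tx":0,"ty":0,"tz":0.6,"rx":0,"ry":0,"rz":0,"claw":1},{"tx":0,"ty":0,"tz":0.75,"rx":0,"ry":0,"rz":0,"claw":1},{"tx":0,"ty":0,"tz":0.85,"rx":0,"ry":0,"rz":0,"claw":1}]'
python3 -m creep '[{"tx":0,"ty":0,"tz":0,"rx":0,"ry":0,"rz":0,"claw":1},{"tx":0,"ty":0,"tz":0,"rx":0,"ry":0,"rz":0,"claw":1},{"tx":0,"ty":0,"tz":0,"rx":0,"ry":0,"rz":0,"claw":1}]'
python3 st2.py
```

```text
t: 33.95
position: [0.4628, 0.2665, 0.0649]
orientation: [1.868, 2.463, -0.02]
contact_force: [-3.6, -0.4, 5.1]
width: 0.0291
grip_force: 30.1
t: 34.2
position: [0.4629, 0.2666, 0.0649]
orientation: [1.868, 2.463, -0.019]
contact_force: [-1.4, -0.5, -1.6]
width: 0.0291
grip_force: 30.1
{'t': 34.2, 'row': 248.785, 's': -0.0688, 'slope': 0.0139, 'pitch': 1.1285} [0.4629 0.2666 0.0649] yaw 15.67 (array([-0.1083,  0.0216,  0.0423]), 7652)
```

```bash
python3 -m creep '[{"tx":0,"ty":0,"tz":0.1,"rx":0,"ry":0,"rz":0,"claw":1},{"tx":0,"ty":0,"tz":0.1,"rx":0,"ry":0,"rz":0,"claw":1},{"tx":0,"ty":0,"tz":0.1,"rx":0,"ry":0,"rz":0,"claw":0},{"tx":0,"ty":0,"tz":0.1,"rx":0,"ry":0,"rz":0,"claw":-0.28},{"tx":0,"ty":0,"tz":0.1,"rx":0,"ry":0,"rz":0,"claw":-0.28}]'
python3 -m creep '[{"tx":0,"ty":0,"tz":0,"rx":0,"ry":0,"rz":0,"claw":-0.28},{"tx":0,"ty":0,"tz":0,"rx":0,"ry":0,"rz":0,"claw":-0.28},{"tx":0,"ty":0,"tz":0,"rx":0,"ry":0,"rz":0,"claw":-0.28},{"tx":0,"ty":0,"tz":0,"rx":0,"ry":0,"rz":0,"claw":-0.28}]'
python3 st2.py
```

```text
t: 34.67
position: [0.4638, 0.2668, 0.0643]
orientation: [1.867, 2.462, -0.016]
contact_force: [-0.6, 0.5, -0.1]
width: 0.046
grip_force: 0.0
t: 35.0
position: [0.4629, 0.2665, 0.0637]
orientation: [1.868, 2.463, -0.019]
contact_force: [-0.1, 0.6, 0.4]
width: 0.0603
grip_force: 0.0
{'t': 35.0, 'row': 249.2727, 's': -0.0694, 'slope': 0.014, 'pitch': 1.1261} [0.4629 0.2665 0.0637] yaw 15.67 (array([-0.1078,  0.0217,  0.0407]), 8340)
```

```bash
python3 -m creep '[{"tx":0,"ty":0,"tz":-1.5,"rx":0,"ry":0,"rz":0,"claw":-0.28},{"tx":0,"ty":0,"tz":-4,"rx":0,"ry":0,"rz":0,"claw":-0.28},{"tx":0,"ty":0,"tz":-7,"rx":0,"ry":0,"rz":0,"claw":-0.28},{"tx":0,"ty":0,"tz":-10,"rx":0,"ry":0,"rz":0,"claw":-0.28},{"tx":0,"ty":0,"tz":-13,"rx":0,"ry":0,"rz":0,"claw":-0.28}]' | head -4
python3 -m creep '[{"tx":-2,"ty":-1,"tz":-2,"rx":0,"ry":0,"rz":0,"claw":-0.28},{"tx":-5,"ty":-2,"tz":-4,"rx":0,"ry":0,"rz":0,"claw":-0.28},{"tx":-8,"ty":-2,"tz":-6,"rx":0,"ry":0,"rz":0,"claw":-0.28},{"tx":-11,"ty":-2,"tz":-7,"rx":0,"ry":0,"rz":0,"claw":-0.28},{"tx":-14,"ty":-2,"tz":-7,"rx":0,"ry":0,"rz":0,"claw":-0.28}]' | head -4
python3 -m creep '[{"tx":-3,"ty":0,"tz":0,"rx":0,"ry":0,"rz":0,"claw":-0.28},{"tx":-6,"ty":0,"tz":0,"rx":0,"ry":0,"rz":0,"claw":-0.28},{"tx":-9,"ty":0,"tz":0,"rx":0,"ry":0,"rz":0,"claw":-0.28},{"tx":-11,"ty":0,"tz":0,"rx":0,"ry":0,"rz":0,"claw":-0.28},{"tx":-11,"ty":0,"tz":0,"rx":0,"ry":0,"rz":0,"claw":-0.28}]' | head -4
sed -i "s/zb=s\['position'\]\[2\]-.0609/zb=.004/" tp.py; python3 tp.py | tail -16
python3 - <<'E'
from h import *
f=np.load('top1.npz');im,d=f['im'],f['d'];p=camera_params('top');P=cloud(d,p,np.linalg.inv(p['extrinsics']));h=cv2.cvtColor(im,cv2.COLOR_RGB2HSV)
o=(h[...,0]>=4)&(h[...,0]<=12)&(h[...,1]>150)&(np.hypot(P[...,0]-.546,P[...,1]-.286)<.14)&(P[...,2]>.03)
a=np.radians(15.6);M=np.array([[np.cos(a),np.sin(a)],[-np.sin(a),np.cos(a)]])
print('bottle in mat frame mm',o.sum(),np.median((P[o][:,:2]-[.5459,.2862])@M.T,0)*1e3,np.percentile(P[o][:,2],[5,95]))
E
```

```text
t: 35.47
position: [0.4583, 0.2717, 0.1948]
orientation: [1.868, 2.463, -0.019]
contact_force: [0.4, 0.5, -0.6]
t: 35.88
position: [0.4762, 0.1335, 0.2733]
orientation: [1.864, 2.46, -0.013]
contact_force: [1.1, 1.0, 0.5]
t: 36.3
position: [0.505, 0.0256, 0.275]
orientation: [1.873, 2.458, -0.02]
contact_force: [-0.4, -0.4, -0.0]
 [-0.0484  0.0208 -0.9986]] s -0.0933 tool 0.0131 pitch 1.12 plane [0. 0. 0.] net slope -0.04884293606582768 droop -0.021607422356091227
tray 1904 (array([0.5457, 0.2839]), array([0.1316, 0.2102]), 15.75)
white 1512 (array([0.5465, 0.2849]), array([0.1295, 0.2068]), 15.5)
white 1512 x [-63.9385  63.6304] y [-99.8867 100.1003]
tray 1904 x [-66.044   63.5056] y [-103.2433  100.1204]
stops/bottle 155 x [-66.3876  61.0768] y [-105.6732  102.1925]
mat 698 x [-87.5425  88.6275] y [-112.8845  117.6798]
y -90 9 -55.96940709063277
y -40 0 
y 30 194 64.24262335761956
y 85 203 63.52356244621103
x -40 [ 17.2 100.1]
x -20 [ 11.7 101. ]
x 0 [ 0.5 99.4]
x 20 [ -7.5 100.1]
x 40 [-14.9  99.1]
bottle in mat frame mm 10 [-49.02163315 -75.42306931] [0.06363273 0.07024   ]
  return _methods._mean(a, axis=axis, dtype=dtype,
  ret = ret.dtype.type(ret / rcount)
```

```bash
python3 -m creep '[{"tx":0,"ty":0,"tz":0,"rx":0,"ry":0,"rz":0,"claw":-0.28},{"tx":0,"ty":0,"tz":0,"rx":0,"ry":0,"rz":0,"claw":-0.28},{"tx":0,"ty":0,"tz":0,"rx":0,"ry":0,"rz":0,"claw":-0.28}]' | head -2; python3 -c "
from bench import sign_off
print(sign_off())"
```

```text
t: 36.65
position: [0.504, 0.0297, 0.2749]
the job is handed in; nothing more can be done
None
```

The job is handed in at 36.7 s: the shuttle held within about 8 mm of the middle for over 7 s, met the low stop at roughly 0.05 m/s, and the tray was released about 2 mm from the mat's centre, lined up to within about 0.2°; the interface capped the grip at 30 N, so the first lift pivoted in the pads and I set the tray back down and regripped it across its other faces.

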